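Change the bearing under the agitator of the powder feeder's drive head

ROBOT

A 6-joint arm with a two-finger parallel gripper is mounted at the origin on a cart in front of the work surface, level with it; the furniture and walls round the work are solid. World frame = base frame: x ahead of the robot, y to its left, z up, the work surface at z = 0. Lengths are in m, angles in rad, forces in N, time in s.
With the tool pointing down it reaches from about 0.225 to 0.875 m from the base axis. Payload 3.4 kg.
Tool frame: the origin (TCP) lies midway between the tips of the shut fingers; the grasp point (between the pads) lies 19 mm behind it (robot.hold_point_z is the distance from the TCP to the grasp point, in m); z points along the fingers, y is the line along which they close (so a half turn about z gives the same grasp; the last joint's range is limited). The gripper opens to 85 mm and grips with 20 to 120 N. Pads are 22 mm wide; open, the fingers measure 114 mm over their backs; the gripper's body (76 mm by 85 mm) begins 54 mm behind the grasp point. The pads swing forward as they close: fully open they stand 13 mm farther back than shut.
Start: joints at [1.097, 0.276, 1.505, -0, 1.361, -0.121], TCP at [0.199, 0.54, 0.231] pointing down, gripper open.
Joint ranges: [-2.89, 2.89], [-0.75, 2.08], [0.22, 2.7], [-1.18, 4.32], [0.11, 2.71], [-2.7, 2.7]. Speed limits (rad/s): [2.57, 2.57, 3.14, 3.14, 3.14, 3.14].

INTERFACE

Orientations are given as [roll, pitch, yaw] about the fixed x, y, z axes, in that order (R = Rz(yaw) Ry(pitch) Rx(roll)).
In Python, from rig import robot, vision gives the robot as it stands.
- The arm moves only by the shell command python3 -m jog 'ROWS' [FORCE]. ROWS is JSON, a list of rows, each a list of 5 numbers: the shift along the tool's x, y, z in mm, then the turn about the tool's z in degrees, then the finger opening in mm, from 0 to 85.4. A call has 1 to 5 rows; each row shifts and turns the commanded pose from where the row before left it, along the tool's axes as they then stand; what a row does not reach is not made up. A row lasts 1/10 s, in which the tool goes at most 50 mm and 8.59 degrees, less where a joint would pass 70% of its speed; a pose out of reach is approached as far as the arm can. A call is refused whole if a number of a shift passes 50 or a number of a turn 8.59, either way. A call with a gripper value outside its range is refused whole. The fingers move at their own pace and stop on an object; FORCE is the grip in N (left out, the last holds). Time passes only in rows, so rows that do not move let the fingers close. It gives the time, the measured TCP pose, the force, the opening and the grip force at its end, in the units of the state.
- robot.get_obs(): the state, without advancing time (a new reading comes with each control period).
- vision.camera(name): name is "scene" or "top" or "wrist"; returns the picture (384x512x3 uint8, red, green, blue); there is no depth.
- vision.get_calibration(name): a dict with "K" (3x3 intrinsics, pixels), "rvec" (rotation vector, rad) and "tvec" (3), from world to camera coordinates, as OpenCV has them; the wrist camera has in their place "tool_from_camera" (4x4, takes a point from camera to tool coordinates, whose origin is the TCP and whose axes are the flange's). Camera axes: x right, y down, z forward; pixel columns grow to the right and rows downward; lengths in m; the calibration is good to about 2 mm. A picture is of the moment at which its call begins: read the wrist's pose just before it. get_calibration takes no time and is no camera call.
- robot.finish_job(): hands the job in; it is judged then, once.
The state is a dict: "clock": time; "q": joint angles; "joint_velocities": joint speeds; "joint_torque": joint torques, N m; "position": TCP position; "ee_rot": TCP orientation; "ft_force": force on the tool from outside, world axes, zero at the start; "moment": the same for the moment, N m; "finger_gap": opening from 0.0 (shut) to 1.0 (fully open); "finger_force": force on a finger pad.
Only numpy, scipy, OpenCV 4.12 (cv2) and the standard library are available. Lean on these libraries where they do the work, as an engineer would, in place of code of your own. Each camera call takes 0.05 s, during which the arm holds its last target. There are 200 camera calls.

TASK

Change the bearing on the drive head: lift off the paddle agitator and then the brass spacer collar and lay both in the rectangular parts tray, take the old bearing off the shaft and put it in the round pan. Slide the new bearing of the same size onto the shaft, then put the collar and the agitator back on top of it, the agitator dropped fully home with its slot over the drive pin. Leave the smaller bearing where it lies.

Things in the scene. Friction and masses are not known exactly. Their poses are not given: they have to be found in the camera images.
- drive_head: Grey gear housing fixed to the bench, foot 124 (x) x 110 (y) mm, a short input shaft low on its +x side. Origin: underside, on the axis of its upright shaft. Bearing seat (56 mm wide) at height 36 mm; above it the shaft is 22 mm thick up to 59, tapers to 15 at 63, then an 11 mm nose with a tapered tip ends at 86. A drive pin, 5 mm thick, 22 long, crosses the nose along x at height 71.
- agitator: Steel hub 34 mm wide, 36 high, with two pitched paddles along its +x and -x (120 mm tip to tip, 4 to 27 mm up; arms 8 mm thick, 15.5 up). Origin: centre of the hub's underside, z up. Underside: slot 10 wide, 10 deep along x, blind bore 16 wide, 22 deep. A half turn makes no difference. At the start it sits on the collar, underside 66 mm up, slot over the pin. 0.22 kg.
- collar: Plain brass spacer collar, 48 mm outside, 26 mm bore, 14 mm high, under the agitator at the start (underside 52 mm above the bench). Origin: centre of its underside, z up. 0.12 kg.
- old_bearing: The old ball bearing with dull dark races, 62 mm outside, 26 mm bore, 16 mm high, on the shaft's seat under the collar at the start (underside 36 mm above the bench). Origin: centre of its underside, z up. 0.2 kg.
- new_bearing: The new ball bearing, bright steel races with a black shield, 62 mm outside, 26 mm bore, 16 mm high, lying flat on the bench. Origin: centre of its underside, z up. 0.2 kg.
- small_bearing: Another, smaller bright ball bearing, 44 mm outside, 17 mm bore, 13 mm high, lying flat on the bench; it does not fit this shaft. Origin: centre of its underside. Leave it alone.
- parts_tray: Shallow rectangular metal tray fixed to the bench, 170 mm (its x) x 150 mm (its y), floor 3 mm above the bench, walls 3 mm thick with a rolled rim up to 19 mm high. Origin: middle of its underside, z up. Side area for the agitator and the collar.
- pan: Round shallow pale pan fixed to the bench, 196 mm across the rim and 16 mm high, flat floor about 144 mm across and 2 mm above the bench. Origin: middle of its underside, z up. The old bearing goes in here.

How it is judged:
On the way, in this order (a step that is already met when the one before it is completed fails the run):
1. the agitator lies upright in the parts tray, released (z of agitator in the frame of parts_tray below 0.012 m and angle between agitator's own z axis and vertical below 0.2 rad and x of agitator in the frame of parts_tray between -0.072 and 0.072 m and y of agitator in the frame of parts_tray between -0.062 and 0.062 m and contact force between the fingers and agitator below 0.5 N and linear speed of agitator below 0.02 m/s), for 0.2 s.
2. the collar lies flat in the parts tray, released (z of collar in the frame of parts_tray below 0.012 m and angle between collar's own z axis and vertical below 0.2 rad and x of collar in the frame of parts_tray between -0.072 and 0.072 m and y of collar in the frame of parts_tray between -0.062 and 0.062 m and contact force between the fingers and collar below 0.5 N and linear speed of collar below 0.02 m/s), for 0.2 s.
3. the old bearing lies flat in the pan, released (horizontal distance between old_bearing and pan below 0.06 m and z of old_bearing in the frame of pan below 0.008 m and angle between old_bearing's own z axis and vertical below 0.15 rad and contact force between the fingers and old_bearing below 0.5 N and linear speed of old_bearing below 0.02 m/s), for 0.2 s.
4. the new bearing is on the shaft, down on its seat, released (horizontal distance between new_bearing and drive_head below 0.006 m and z of new_bearing in the frame of drive_head between 0.033 and 0.039 m and angle between new_bearing's own z axis and vertical below 0.08 rad and contact force between the fingers and new_bearing below 0.5 N and linear speed of new_bearing below 0.02 m/s), for 0.2 s.
5. the collar is on the shaft, down on the new bearing, released (all of step 4 and horizontal distance between collar and drive_head below 0.006 m and z of collar in the frame of drive_head between 0.049 and 0.055 m and angle between collar's own z axis and vertical below 0.08 rad and contact force between the fingers and collar below 0.5 N and linear speed of collar below 0.02 m/s), for 0.2 s.
6. the agitator is fully home on the collar with its slot over the drive pin, released (horizontal distance between agitator and drive_head below 0.006 m and z of agitator in the frame of drive_head between 0.063 and 0.069 m and angle between agitator's own z axis and vertical below 0.08 rad and contact force between the fingers and agitator below 0.5 N and linear speed of agitator below 0.02 m/s and angle between the x axis of agitator and the x axis of drive_head, either way round below 0.5 rad), for 0.2 s.
At the end, for the whole second after the job is handed in: Old bearing flat in the pan (60 mm from its middle at most); new bearing, collar and agitator stacked on the shaft, each within 6 mm of its axis and 3 mm of its seated height (36, 52, 66 mm), slot over the pin; smaller bearing within 15 mm of its start; all released and at rest (all of step 3 and all of step 5 and all of step 6 and distance of small_bearing from where it was at the start of the episode below 0.015 m and contact force between the fingers and small_bearing below 0.5 N and linear speed of small_bearing below 0.02 m/s); the robot touches nothing.
It fails at once if the smaller bearing is moved more than 15 mm (distance of small_bearing from where it was at the start of the episode above 0.015 m).
It also fails if it takes over 138 s, if anything falls off the work surface, if the arm or the gripper's body presses on something with over 40 N, if the wrist force passes 120 N, or if a joint passes its speed limit or range.

## Working session

There is one attempt and no reset: what is moved stays moved. The work goes in short steps, Python scripts to look and compute and a shell command to move; the robot and the scene stay as the last step left them, time stands still between calls to the robot, and variables do not carry over. Pictures are saved under pics/ and viewed, at most 14 in all, crops included, and the job is handed in when it is done.

```bash
mkdir -p pics; ls; python3 - <<'E'
from rig import robot, vision
import cv2, numpy as np
o=robot.get_obs(); print(o['clock'],o['position'],o['ee_rot'],o['finger_gap'],robot.hold_point_z)
for n in ("scene","top","wrist"):
    c=vision.get_calibration(n); print(n,{k:np.round(v,4).tolist() for k,v in c.items()})
    im=vision.camera(n); cv2.imwrite(f'pics/{n}0.png',im[:,:,::-1]); 
a=cv2.imread('pics/scene0.png'); b=cv2.imread('pics/top0.png')
E
```

```text
pics
0.0 [0.19841588 0.53909745 0.23042492] [-3.13974759e+00 -2.68433800e-04  2.78881415e+00] 0.9996688047051 0.0187
scene {'K': [[430.9444, 0.0, 256.3015], [0.0, 430.9444, 194.2035], [0.0, 0.0, 1.0]], 'rvec': [0.8843, -2.1928, 1.3917], 'tvec': [0.4869, 0.1404, 0.9216]}
top {'K': [[433.9239, 0.0, 255.7113], [0.0, 433.9239, 191.0732], [0.0, 0.0, 1.0]], 'rvec': [2.1984, -2.1953, 0.1006], 'tvec': [0.1608, 0.5136, 0.9801]}
wrist {'K': [[274.2845, 0.0, 259.9633], [0.0, 274.2845, 198.4641], [0.0, 0.0, 1.0]], 'tool_from_camera': [[0.0001, -0.9652, -0.2615, 0.0661], [1.0, 0.0, 0.0003, 0.0], [-0.0003, -0.2615, 0.9652, -0.142], [0.0, 0.0, 0.0, 1.0]]}
```

View pics/top0.png

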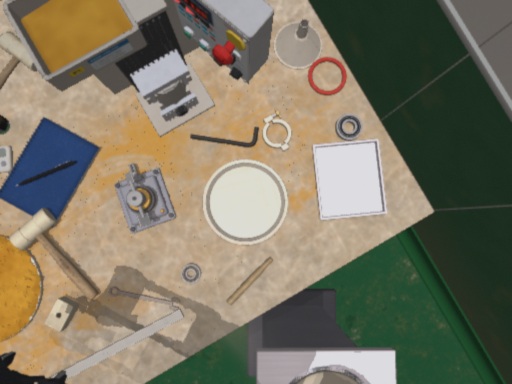

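View pics/scene0.png

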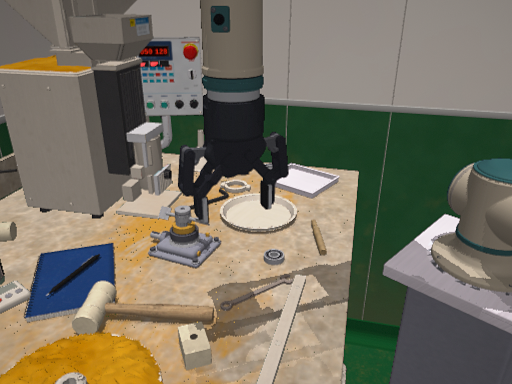

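The top view shows the drive head at (145,197), pan at (245,201), tray at (349,179), the new (larger) bearing at (348,127) and the small bearing at (192,272). The scene view shows the drive head at (185,235), the small bearing at (274,257), and the new bearing hidden.

```bash
cat > h.py <<'E'
from rig import robot, vision
import cv2, numpy as np
from scipy.spatial.transform import Rotation as R
def cam(n, obs=None):
    c=vision.get_calibration(n); K=np.array(c['K'])
    if n=='wrist':
        T=np.eye(4); T[:3,:3]=R.from_euler('xyz',obs['ee_rot']).as_matrix(); T[:3,3]=obs['position']
        T=T@np.array(c['tool_from_camera']); Rc=T[:3,:3].T; return K,Rc,-Rc@T[:3,3]
    return K,cv2.Rodrigues(np.array(c['rvec']))[0],np.array(c['tvec']).ravel()
def ray(C,uv):
    K,Rc,t=C; d=Rc.T@np.linalg.solve(K,[uv[0],uv[1],1.]); return -Rc.T@t,d
def plane(C,uv,z):
    p,d=ray(C,uv); return p+d*(z-p[2])/d[2]
def proj(C,P):
    K,Rc,t=C; q=K@(Rc@np.array(P)+t); return q[:2]/q[2]
def tri(A,B):  # two (cam,uv) -> midpoint, gap
    (p,d),(q,e)=ray(*A),ray(*B); s=np.linalg.lstsq(np.c_[d,-e],q-p,rcond=None)[0]
    a,b=p+s[0]*d,q+s[1]*e; return (a+b)/2,np.linalg.norm(a-b)
def shot(n,name):
    o=robot.get_obs(); im=vision.camera(n)[:,:,::-1].copy(); cv2.imwrite(f'pics/{name}.png',im); return im,cam(n,o)
def tool(P,o=None):  # world vector TCP->P in tool axes, mm
    o=o or robot.get_obs(); return R.from_euler('xyz',o['ee_rot']).as_matrix().T@(np.array(P)-o['position'])*1000
E
python3 - <<'E'
from h import *
T=cam('top')
for n,uv,z in [('head',(145,197),.09),('head foot',(145,197),0.03),('pan',(245,201),.016),('tray',(349,179),.019),('new',(348,127),.016),('small',(192,272),.013)]: print(n,plane(T,uv,z).round(3))
print('tcp px',proj(T,robot.get_obs()['position']),proj(cam('scene'),robot.get_obs()['position']))
im=cv2.imread('pics/top0.png')
cr=np.hstack([cv2.resize(im[155:240,105:190],(400,400),interpolation=2),cv2.resize(im[110:230,300:400],(400,400),interpolation=2)])
cv2.imwrite('pics/crop0.png',cr)
E
```

```text
head [0.495 0.397 0.09 ]
head foot [0.499 0.411 0.03 ]
pan [0.491 0.186 0.016]
tray [ 0.542 -0.053  0.019]
new [ 0.664 -0.053  0.016]
small [0.33  0.306 0.013]
tcp px [ 40.4232562  363.36356991] [235.7236746  221.40258553]
```

View pics/crop0.png

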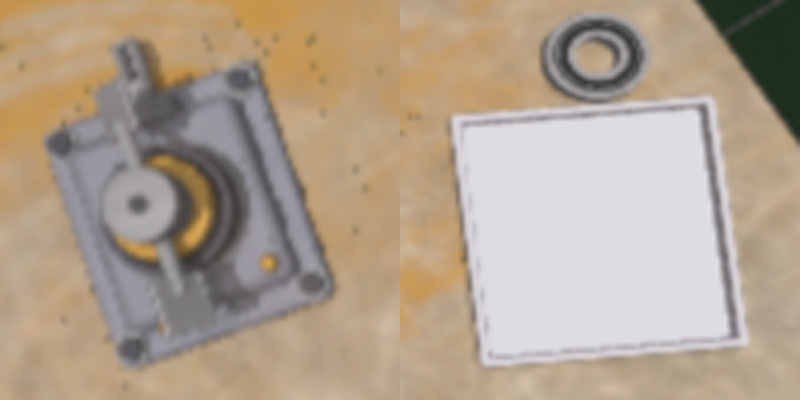

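View pics/wrist0.png

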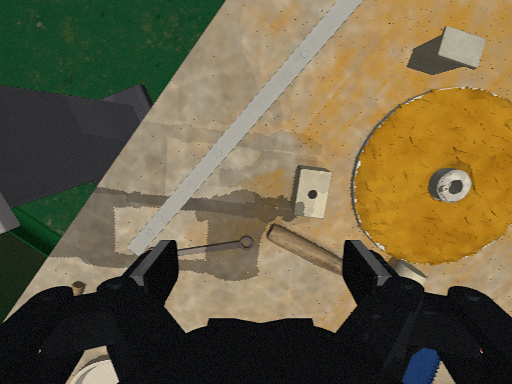

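The top crop shows the agitator hub at crop (138,205), paddles running from (115,95) to (188,310), and the larger new bearing directly beside the tray's far edge. The wrist view only shows the saw blade and the hammer. I'll work out the first move.

```bash
python3 - <<'E'
from h import *
T=cam('top'); s=85/400
f=lambda x,y:(105+x*s,155+y*s)
print('campos',(-T[1].T@T[2]).round(3))
hub=plane(T,f(138,205),.102); a=plane(T,f(118,105),.082); b=plane(T,f(185,300),.082)
print(hub.round(3),a.round(3),b.round(3),((a+b)/2).round(3)); d=a-b; yaw=np.arctan2(d[1],d[0])
e=plane(T,f(60,140),.01)-plane(T,f(132,352),.01); print('yaw',np.degrees(yaw),'foot yaw',np.degrees(np.arctan2(e[1],e[0])))
g=lambda x,y:(300+x*.25,110+y*.3)
c=[plane(T,g(*p),.019)for p in((455,117),(712,98),(745,343),(485,365))]; print('tray',np.round(c,3).tolist(),np.mean(c,0).round(3))
o=robot.get_obs(); t=np.array([*hub[:2],.26]); print('tool move',tool(t).round(0),'turn',np.degrees(o['ee_rot'][2]-yaw)-180)
E
```

```text
campos [0.445 0.184 1.009]
[0.491 0.416 0.102] [0.538 0.431 0.082] [0.449 0.399 0.082] [0.494 0.415 0.082]
yaw 19.838500894158145 foot yaw 19.744612590087257
tray [[0.621, -0.206, 0.019], [0.635, -0.357, 0.019], [0.464, -0.371, 0.019], [0.449, -0.219, 0.019]] [ 0.542 -0.288  0.019]
tool move [-317.  -14.  -29.] turn -40.05512580352442
```

```bash
python3 -m jog '[[-40,-2,-20,0,85],[-40,-2,-10,0,85],[-40,-2,0,0,85],[-40,-2,0,0,85],[-40,-2,0,0,85]]' && python3 -m jog '[[-40,-2,0,0,85],[-40,-2,0,0,85],[-37,0,0,0,85],[0,0,0,-8,85],[0,0,0,-8,85]]' && python3 -m jog '[[0,0,0,-8,85],[0,0,0,-8,85],[0,0,0,-8,85],[0,0,0,0,85],[0,0,0,0,85]]'
python3 - <<'E'
from h import *
im,C=shot('wrist','w1'); print(robot.get_obs()['position'],robot.get_obs()['ee_rot'],proj(C,(.491,.416,.102)))
E
```

```text
clock: 0.65
position: [0.3841, 0.4603, 0.2612]
ee_rot: [-3.141, -0.0, 2.789]
ft_force: [-0.9, -0.2, 0.0]
finger_gap: 0.992
finger_force: 0.0
clock: 1.15
position: [0.4926, 0.4159, 0.2603]
ee_rot: [-3.141, -0.001, 3.071]
ft_force: [-0.1, -0.2, -0.9]
finger_gap: 0.996
finger_force: 0.0
clock: 1.65
position: [0.4912, 0.4169, 0.261]
ee_rot: [-3.142, -0.001, -2.799]
ft_force: [-0.6, 0.5, -0.9]
finger_gap: 0.998
finger_force: 0.0
[0.49123949 0.41688654 0.26110835] [-3.14154052e+00 -3.71298141e-04 -2.79869404e+00] [259.21647047 184.76279162]
```

View pics/w1.png

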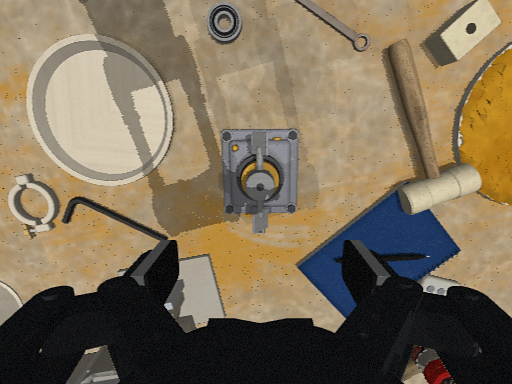

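The wrist view shows the hub at about (261,187), within 2 px of the prediction, and paddles along the image's vertical. I'll descend to a second view and triangulate.

```bash
cat >> h.py <<'E'
def circ(im,uv,r,w=None,k=6,p2=20):
    """Hough circle near uv with radius ~r px -> (u,v,r)"""
    w=w or int(2*r+6); x0,y0=int(uv[0])-w,int(uv[1])-w; x0,y0=max(x0,0),max(y0,0)
    g=cv2.resize(cv2.cvtColor(im[y0:y0+2*w,x0:x0+2*w],6),None,fx=k,fy=k,interpolation=2)
    c=cv2.HoughCircles(cv2.GaussianBlur(g,(0,0),3),cv2.HOUGH_GRADIENT,1,k*3,param1=80,param2=p2,minRadius=int(.85*r*k),maxRadius=int(1.15*r*k))
    if c is None: return None
    c=c[0]; b=c[np.argmin(np.hypot(c[:3,0]-(uv[0]-x0)*k,c[:3,1]-(uv[1]-y0)*k))] if len(c)>1 else c[0]
    return (b[0]+.5)/k-.5+x0,(b[1]+.5)/k-.5+y0,b[2]/k
E
python3 -m jog '[[0,0,30,0,85],[0,0,30,0,85],[0,0,20,0,85],[0,0,0,0,85],[0,0,0,0,85]]'
python3 - <<'E'
from h import *
im,C=shot('wrist','w2'); z=robot.get_obs()['position'][2]
r=lambda z:17*274.28/1000/(.965*(z+.142-.102)+.017)
I1=cv2.imread('pics/w1.png'); o=robot.get_obs(); o['position'][2]=.2611; C1=cam('wrist',o)
a=circ(I1,(261,187),r(.2611)); g=proj(C,plane(C1,a[:2],.102)); b=circ(im,g,r(z)); print(a,b,g,r(.261),r(z))
P=tri((C1,a[:2]),(C,b[:2])); print(P,plane(C,b[:2],.102),plane(C1,a[:2],.102))
cv2.imwrite('pics/w2c.png',cv2.resize(im[60:310,130:390],None,fx=2.3,fy=2.3))
E
```

```text
clock: 2.2
position: [0.4915, 0.4171, 0.1816]
ee_rot: [3.142, 0.0, -2.797]
ft_force: [-0.0, -0.6, 0.5]
finger_gap: 0.997
finger_force: 0.0
(np.float32(259.66666), np.float32(187.0), np.float32(14.916667)) None [259.8716325  208.85488153] 15.165173271754504 20.122005859138937Traceback (most recent call last):
  File "<stdin>", line 6, in <module>
TypeError: 'NoneType' object is not subscriptable
```

```bash
python3 - <<'E'
from h import *
im=cv2.imread('pics/w2.png'); C=cam('wrist',robot.get_obs()); z=robot.get_obs()['position'][2]
I1=cv2.imread('pics/w1.png'); o=robot.get_obs(); o['position']=np.array([.4912,.4169,.2611]); C1=cam('wrist',o)
a=(259.67,187)
for p in (14,10,7): print(p,circ(im,(260,209),20.1,p2=p))
b=circ(im,(260,209),20.1,p2=8)
if b:
    print(tri((C1,a),(C,b[:2])),plane(C,b[:2],.102),plane(C1,a,.102))
    cv2.circle(im,(int(b[0]+.5),int(b[1]+.5)),int(b[2]),(0,0,255),1)
cv2.imwrite('pics/w2c.png',cv2.resize(im[60:310,130:390],None,fx=2.3,fy=2.3))
E
```

```text
14 (np.float32(259.0), np.float32(207.66667), np.float32(19.65))
10 (np.float32(259.16666), np.float32(208.5), np.float32(20.516666))
7 (np.float32(259.16666), np.float32(208.5), np.float32(20.516666))
(array([0.48926591, 0.41602496, 0.12213329]), np.float64(9.608210665633965e-05)) [0.49522778 0.41805995 0.102     ] [0.49359024 0.41761551 0.102     ]
```

View pics/w2c.png

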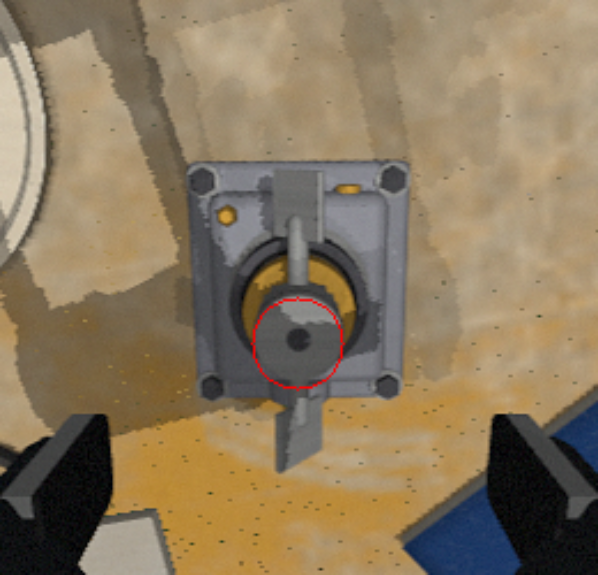

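The hub top's centre hole is at about (259.6,207.8) in the wrist image, and the paddles are aligned with the tool x. I'll check height by crossing with the top view, then grasp.

```bash
python3 - <<'E'
from h import *
C=cam('wrist',robot.get_obs()); T=cam('top')
t=cv2.imread('pics/top0.png'); c=circ(t,(134.3,198.6),8.1,p2=8); print(c)
for uv in ((134.3,198.6),c[:2]): 
    P=tri((T,uv),(C,(259.6,207.8))); print(P, tool(P[0]))
E
python3 -m jog '[[-3,0,30,0,85],[0,0,30,0,85],[0,0,25,0,85],[0,0,15,0,85],[0,0,0,0,85]]'
```

```text
(np.float32(140.83333), np.float32(200.66667), np.float32(7.9833336))
(array([0.49177367, 0.41614279, 0.1079859 ]), np.float64(0.0033842334616396978)) [ 0.83343919 -1.19622993 74.52425526]
(array([0.49120507, 0.41126626, 0.09768461]), np.float64(0.016891297466960806)) [ 3.03707051 -5.59964705 84.81863547]
clock: 2.75
position: [0.4938, 0.4177, 0.0806]
ee_rot: [-3.141, -0.002, -2.797]
ft_force: [-0.5, -0.6, -0.9]
finger_gap: 0.993
finger_force: 0.0
```

```bash
python3 -m jog '[[0,0,8,0,85],[0,0,0,0,85],[0,0,0,0,0],[0,0,0,0,0],[0,0,0,0,0]]' 40 && python3 -m jog '[[0,0,0,0,0],[0,0,0,0,0],[0,0,0,0,0],[0,0,0,0,0],[0,0,0,0,0]]'
```

```text
clock: 3.25
position: [0.4945, 0.4182, 0.074]
ee_rot: [3.141, 0.001, -2.796]
ft_force: [-0.5, 0.1, -1.0]
finger_gap: 0.513
finger_force: 0.0
clock: 3.75
position: [0.4945, 0.418, 0.074]
ee_rot: [3.141, 0.001, -2.796]
ft_force: [0.4, -1.5, 5.0]
finger_gap: 0.382
finger_force: 39.6
```

```bash
python3 -m jog '[[0,0,-20,0,0],[0,0,-30,0,0],[0,0,-40,0,0],[0,0,-40,0,0],[0,0,0,0,0]]'
python3 - <<'E'
from h import *
T=cam('top'); g=lambda x,y:(300+(x-400)*.25,110+y*.3)
c=np.array([plane(T,g(*p),.019)for p in((455,117),(712,98),(745,343),(485,365))]); ctr=c.mean(0)
e=c[0]-c[3]+c[1]-c[2]; f=c[0]-c[1]+c[3]-c[2]
yaw=np.arctan2(e[1],e[0]); print('tray',ctr,np.degrees(yaw),np.degrees(np.arctan2(-f[0],f[1])),np.linalg.norm(e)/2,np.linalg.norm(f)/2)
M=R.from_euler('z',yaw).as_matrix(); ctr[2]=0
ag=ctr+M@[0,.03,.2]; co=ctr+M@[0,-.042,.2]; print('ag',ag,'co',co)
o=robot.get_obs(); print('move',tool(ag).round(1),'turn',np.degrees(o['ee_rot'][2]-yaw)+180,o['q'].round(2),o['finger_gap'],o['finger_force'])
E
```

```text
clock: 4.25
position: [0.4968, 0.4201, 0.209]
ee_rot: [3.138, 0.011, -2.796]
ft_force: [0.3, 1.0, -1.0]
finger_gap: 0.383
finger_force: 40.2
tray [ 0.54153069 -0.05534878  0.019     ] 5.26767917156286 5.579370888743544 0.17179682925048412 0.15058055205613827
ag [ 0.53877642 -0.02547548  0.2       ] co [ 0.54538666 -0.0971714   0.2       ]
move [ 111.5 -433.5    6.4] turn 14.524453114834671 [ 0.59  0.4   1.38  0.    1.36 -1.32] 0.38262283446107953 40.218626260757446
```

```bash
python3 -m jog '[[11,-43,0,0,0],[11,-43,0,0,0],[11,-43,0,0,0],[11,-43,0,0,0],[11,-43,0,0,0]]' && python3 -m jog '[[11,-43,0,0,0],[11,-43,0,0,0],[11,-43,0,0,0],[11,-43,0,0,0],[11,-43,0,0,0]]' && python3 -m jog '[[0,0,0,7,0],[0,0,0,7,0],[0,0,0,0,0],[0,0,0,0,0]]'
python3 - <<'E'
from h import *
im,C=shot('wrist','w3'); o=robot.get_obs(); print(o['q'].round(2))
for p in ((.627,-.122),(.610,.030),(.454,-.139),(.455,.010)): print(proj(C,(*p,.019)))
print(tool((.5388,-.0255,.2)))
E
```

```text
clock: 4.75
position: [0.514, 0.1953, 0.2013]
ee_rot: [3.141, -0.003, -2.796]
ft_force: [1.0, 0.6, -2.6]
finger_gap: 0.381
finger_force: 40.4
clock: 5.25
position: [0.5351, -0.0254, 0.2014]
ee_rot: [3.14, -0.002, -2.796]
ft_force: [1.1, 0.4, -1.8]
finger_gap: 0.384
finger_force: 40.4
clock: 5.65
position: [0.5355, -0.0237, 0.202]
ee_rot: [3.141, -0.002, -3.038]
ft_force: [0.5, 0.2, -3.1]
finger_gap: 0.386
finger_force: 40.6
[-0.17  0.24  1.63  0.    1.27 -1.85]
[176.13474748 243.11570957]
[295.35316018 242.22170661]
[164.70061491  99.60584278]
[296.56749463 114.93940379]
[-2.90476767 -2.2983177   2.30419536]
```

View pics/w3.png

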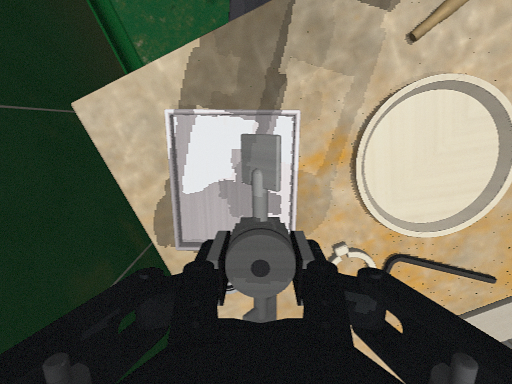

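The wrist view shows the tray rim corners at (166,111), (299,112), (176,247) and the hub held at (260,268), paddles lined up with the tray.

```bash
python3 - <<'E'
from h import *
C=cam('wrist',robot.get_obs()); T=cam('top'); g=lambda x,y:(300+(x-400)*.25,110+y*.3)
W={'-x-y':(166,111),'-x+y':(299,112),'+x-y':(176,247)}; V={'-x-y':g(745,343),'-x+y':g(485,365),'+x-y':g(712,98)}
for k in W: print(k,plane(C,W[k],.019).round(4),plane(T,V[k],.019).round(4),tri((C,W[k]),(T,V[k])))
m=(plane(C,W['-x+y'],.019)+plane(C,W['+x-y'],.019))/2; print(m)
E
```

```text
-x-y [ 0.4664 -0.1374  0.019 ] [ 0.4636 -0.1382  0.019 ] (array([ 0.46533012, -0.167502  , -0.07190808]), np.float64(0.0004707729377052006))
-x+y [0.4519 0.0124 0.019 ] [0.4484 0.0117 0.019 ] (array([0.45012089, 0.01209644, 0.01909655]), np.float64(0.003549023268689354))
+x-y [ 0.633 -0.122  0.019] [ 0.6341 -0.1224  0.019 ] (array([ 0.63471755, -0.12320799,  0.01558068]), np.float64(0.0004144648424655765))
[ 0.54240808 -0.05479227  0.019     ]
```

```bash
python3 -m jog '[[-3,-2,40,0,0],[0,0,40,0,0],[0,0,40,0,0],[0,0,30,0,0],[0,0,20,0,0]]' && python3 -m jog '[[0,0,10,0,0],[0,0,5,0,0],[0,0,3,0,0],[0,0,2,0,0],[0,0,0,0,0]]' && python3 -m jog '[[0,0,0,0,0]]'
```

```text
clock: 6.2
position: [0.5377, -0.0247, 0.0307]
ee_rot: [3.14, -0.004, -3.038]
ft_force: [-0.1, 0.4, -1.3]
finger_gap: 0.382
finger_force: 40.7
clock: 6.7
position: [0.54, -0.0256, 0.014]
ee_rot: [-3.141, 0.002, -3.04]
ft_force: [0.2, -0.5, -1.7]
finger_gap: 0.384
finger_force: 40.7
clock: 6.8
position: [0.54, -0.0257, 0.014]
ee_rot: [-3.141, 0.002, -3.041]
ft_force: [-0.4, 0.2, -2.3]
finger_gap: 0.38
finger_force: 40.7
```

```bash
python3 -m jog '[[0,0,2,0,0],[0,0,0,0,0],[0,0,0,0,50],[0,0,0,0,50],[0,0,0,0,50]]' && python3 -m jog '[[0,0,0,0,50],[0,0,0,0,50]]' && python3 -m jog '[[0,0,-40,0,50],[0,0,-40,0,50],[0,0,-40,0,85],[0,0,-40,0,85],[0,0,-30,0,85]]'  && python3 -m jog '[[0,0,0,0,85],[0,0,0,0,85]]'
python3 - <<'E'
from h import *
im,C=shot('wrist','w4'); o=robot.get_obs(); print(tool((.4945,.418,.204)),o['q'].round(2)); t,_=shot('top','t1')
cv2.imwrite('pics/m1.png',np.hstack([cv2.resize(im[60:310,130:390],(400,400)),cv2.resize(t[100:240,90:230],(400,400))]))
E
```

```text
clock: 7.3
position: [0.5398, -0.0256, 0.0116]
ee_rot: [-3.141, 0.001, -3.041]
ft_force: [-0.3, -0.4, 0.7]
finger_gap: 0.585
finger_force: 0.0
clock: 7.5
position: [0.5395, -0.0256, 0.0114]
ee_rot: [-3.142, 0.0, -3.041]
ft_force: [-0.2, 0.3, 0.0]
finger_gap: 0.589
finger_force: 0.0
clock: 8.0
position: [0.54, -0.0257, 0.2041]
ee_rot: [-3.141, 0.003, -3.041]
ft_force: [0.9, 0.6, 0.1]
finger_gap: 1.0
finger_force: 0.0
clock: 8.2
position: [0.5394, -0.0256, 0.2018]
ee_rot: [-3.141, 0.001, -3.041]
ft_force: [-0.3, 0.0, -1.0]
finger_gap: 0.995
finger_force: 0.0
[ -0.74667174 445.64615715  -3.19617148] [-0.18  0.24  1.63  0.    1.27 -1.85]
```

View pics/m1.png

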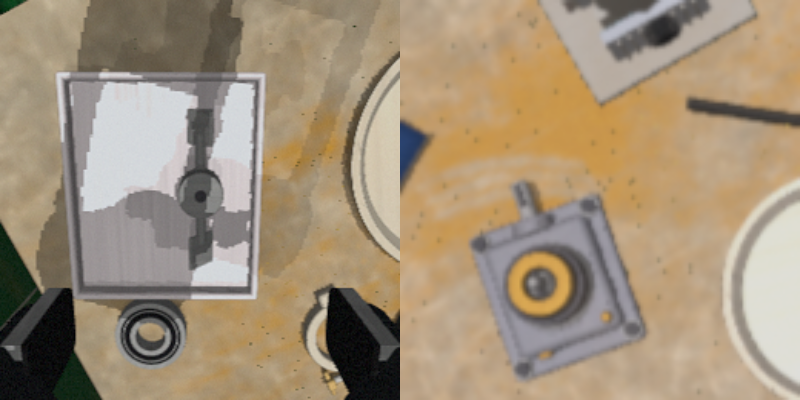

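The crops show the agitator upright in the tray (left crop, hub (198,193)), the new bearing at wrist pixel ≈(227,269), and the collar with shaft on the head at top crop (540,283). Next I'll go back over the head, turned 90°.

```bash
python3 -m jog '[[0,45,0,0,85],[0,45,0,0,85],[0,45,0,0,85],[0,45,0,0,85],[0,45,0,0,85]]' && python3 -m jog '[[0,45,0,0,85],[0,45,0,0,85],[0,45,0,0,85],[0,45,0,0,85],[0,41,0,0,85]]' && python3 -m jog '[[0,0,0,8.2,85],[0,0,0,8.2,85],[0,0,0,8.2,85],[0,0,0,8.2,85],[0,0,0,8.2,85]]' && python3 -m jog '[[0,0,0,8.2,85],[0,0,0,8.2,85],[0,0,0,8.2,85],[0,0,0,8.2,85],[0,0,0,8.2,85]]' && python3 -m jog '[[0,0,0,8.2,85],[0,0,0,0,85],[0,0,0,0,85]]'
cat >> h.py <<'E'
def brass(im,lo=(12,110,70),hi=(30,255,255),near=None,amin=60):
    """largest compact brass-coloured blob's min enclosing ellipse"""
    m=cv2.inRange(cv2.cvtColor(im,40),lo,hi); cs,_=cv2.findContours(m,0,2)
    out=[]
    for c in cs:
        if cv2.contourArea(c)<amin: continue
        h=cv2.convexHull(c)
        if len(h)<6: continue
        e=cv2.fitEllipse(h); out.append((np.hypot(e[0][0]-near[0],e[0][1]-near[1]),e))
    return sorted(out,key=lambda s:s[0])[0][1] if out else None
E
python3 - <<'E'
from h import *
im,C=shot('wrist','w5'); T=cam('top'); t=cv2.imread('pics/t1.png'); o=robot.get_obs()
w=brass(im,near=proj(C,(.4945,.418,.066))); u=brass(t,near=proj(T,(.4945,.418,.066)))
print(w,u,proj(C,(.4945,.418,.066)),proj(T,(.4945,.418,.066)))
print(tri((C,w[0]),(T,u[0])),plane(C,w[0],.066),plane(T,u[0],.066))
# new bearing
I=cv2.imread('pics/w4.png'); 
o4=dict(o); o4['position']=np.array([.5394,-.0256,.2018]); o4['ee_rot']=np.array([-3.141,.001,-3.041]); C4=cam('wrist',o4)
n=circ(I,(227,269),24,p2=12); m=circ(t,(348,127),13,p2=12); print(n,m)
if n and m: print(tri((C4,n[:2]),(T,m[:2])),plane(C4,n[:2],.016),plane(T,m[:2],.016))
cv2.imwrite('pics/m2.png',np.hstack([cv2.resize(im[100:300,160:360],(400,400)),cv2.resize(I[215:325,170:280],(400,400))]))
E
```

```text
clock: 8.8
position: [0.5154, 0.1997, 0.1994]
ee_rot: [-3.141, -0.003, -3.041]
ft_force: [0.9, 0.2, 0.1]
finger_gap: 0.997
finger_force: 0.0
clock: 9.3
position: [0.4931, 0.4198, 0.199]
ee_rot: [-3.14, -0.003, -3.04]
ft_force: [0.4, -0.1, -0.5]
finger_gap: 0.998
finger_force: 0.0
clock: 9.8
position: [0.4936, 0.4177, 0.1989]
ee_rot: [-3.138, -0.002, 2.521]
ft_force: [-0.4, -0.6, 0.1]
finger_gap: 0.993
finger_force: 0.0
clock: 10.3
position: [0.4936, 0.4176, 0.1989]
ee_rot: [-3.138, 0.001, 1.805]
ft_force: [0.3, 0.7, 0.3]
finger_gap: 0.997
finger_force: 0.0
clock: 10.6
position: [0.4939, 0.4178, 0.1998]
ee_rot: [-3.139, 0.001, 1.671]
ft_force: [-0.2, -0.3, 0.1]
finger_gap: 0.997
finger_force: 0.0
((259.342529296875, 189.38189697265625), (45.83220672607422, 45.92660140991211), 142.13897705078125) ((138.83348083496094, 198.9634246826172), (22.3148193359375, 22.87700653076172), 45.474430084228516) [260.81468316 190.22337177] [137.75629223 197.9290553 ]
(array([0.49280839, 0.41722178, 0.05951322]), np.float64(0.00043480687202577514)) [0.49289786 0.41873497 0.066     ] [0.49226301 0.41563921 0.066     ]
(np.float32(227.66667), np.float32(266.66666), np.float32(20.800001)) (np.float32(351.5), np.float32(129.16667), np.float32(11.5))
(array([ 0.65555853, -0.05755827,  0.02525247]), np.float64(0.003770727547064459)) [ 0.65970038 -0.0565877   0.016     ] [ 0.65846464 -0.06159788  0.016     ]
```

View pics/m2.png

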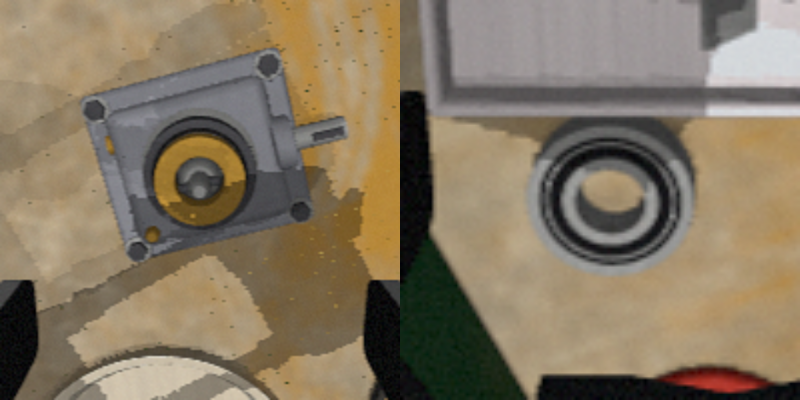

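Crops: the collar is concentric with the shaft at crop (200,180), fingers clear; the new bearing lies at crop (610,203). Descending on the collar.

```bash
python3 -m jog '[[0,0,40,0,85],[0,0,40,0,85],[0,0,40,0,85],[0,0,20,0,85],[0,0,8,0,85]]' && python3 -m jog '[[0,0,0,0,85],[0,0,0,0,60],[0,0,0,0,0],[0,0,0,0,0],[0,0,0,0,0]]' 40  && python3 -m jog '[[0,0,0,0,0],[0,0,0,0,0],[0,0,0,0,0]]'
```

```text
clock: 11.15
position: [0.4926, 0.4169, 0.0501]
ee_rot: [-3.136, 0.003, 1.67]
ft_force: [0.5, -0.2, 0.1]
finger_gap: 0.994
finger_force: 0.0
clock: 11.65
position: [0.4951, 0.4188, 0.0553]
ee_rot: [3.139, -0.002, 1.668]
ft_force: [-1.0, 0.4, 7.1]
finger_gap: 0.531
finger_force: 41.4
clock: 11.95
position: [0.4951, 0.4188, 0.0553]
ee_rot: [3.139, -0.002, 1.668]
ft_force: [-1.6, -0.4, 7.0]
finger_gap: 0.534
finger_force: 41.4
```

```bash
python3 -m jog '[[0,0,-20,0,0],[0,0,-30,0,0],[0,0,-40,0,0],[0,0,-40,0,0],[0,0,-10,0,0]]'  && python3 -m jog '[[0,0,0,0,0],[0,0,0,0,0]]'
python3 - <<'E'
from h import *
print(tool((.5454,-.0972,.2)))
E
```

```text
clock: 12.45
position: [0.4967, 0.4197, 0.199]
ee_rot: [3.133, -0.005, 1.668]
ft_force: [1.4, 0.4, -1.5]
finger_gap: 0.532
finger_force: 41.5
clock: 12.65
position: [0.4936, 0.4175, 0.1919]
ee_rot: [-3.139, 0.001, 1.668]
ft_force: [0.4, 0.2, -1.9]
finger_gap: 0.531
finger_force: 41.4
[-517.32800656    1.43531986   -7.52991176]
```

```bash
python3 -m jog '[[-47,0,0,0,0],[-47,0,0,0,0],[-47,0,0,0,0],[-47,0,0,0,0],[-47,0,0,0,0]]'  && python3 -m jog '[[-47,0,0,0,0],[-47,0,0,0,0],[-47,0,0,0,0],[-47,0,0,0,0],[-47,0,0,0,0]]' && python3 -m jog '[[-47,1,0,0,0],[0,0,0,0,0],[0,0,0,0,0]]'
```

```text
clock: 13.15
position: [0.5157, 0.1822, 0.1906]
ee_rot: [-3.137, 0.001, 1.669]
ft_force: [1.1, -0.4, -1.2]
finger_gap: 0.527
finger_force: 41.4
clock: 13.65
position: [0.5385, -0.0512, 0.1907]
ee_rot: [-3.137, -0.002, 1.668]
ft_force: [0.9, 0.6, -1.2]
finger_gap: 0.532
finger_force: 41.4
clock: 13.95
position: [0.5444, -0.0969, 0.1908]
ee_rot: [-3.137, -0.003, 1.665]
ft_force: [-0.1, -0.5, -1.5]
finger_gap: 0.529
finger_force: 41.4
```

```bash
python3 -m jog '[[0,0,45,0,0],[0,0,45,0,0],[0,0,40,0,0],[0,0,30,0,0],[0,0,15,0,0]]' && python3 -m jog '[[0,0,4,0,0],[0,0,2,0,0],[0,0,1,0,0],[0,0,1,0,0],[0,0,0,0,0]]'
```

```text
clock: 14.45
position: [0.5423, -0.0934, 0.0143]
ee_rot: [-3.134, -0.004, 1.67]
ft_force: [-1.0, 0.2, -1.1]
finger_gap: 0.535
finger_force: 41.4
clock: 14.95
position: [0.5463, -0.0963, 0.0111]
ee_rot: [3.14, 0.001, 1.668]
ft_force: [-0.7, 0.3, -0.8]
finger_gap: 0.53
finger_force: 41.4
```

```bash
python3 -m jog '[[0,0,2,0,0],[0,0,0,0,0],[0,0,0,0,0]]' ; python3 -m jog '[[0,0,2,0,0],[0,0,0,0,0],[0,0,0,0,0]]'
```

```text
clock: 15.25
position: [0.5458, -0.0964, 0.0084]
ee_rot: [3.141, -0.0, 1.668]
ft_force: [0.1, 0.5, -1.9]
finger_gap: 0.528
finger_force: 41.4
clock: 15.55
position: [0.546, -0.0964, 0.0064]
ee_rot: [3.141, 0.0, 1.668]
ft_force: [0.9, 0.4, -0.9]
finger_gap: 0.533
finger_force: 41.5
```

```bash
python3 -m jog '[[0,0,0,0,70],[0,0,0,0,70],[0,0,0,0,70],[0,0,0,0,70]]' && python3 -m jog '[[0,0,-40,0,75],[0,0,-40,0,85],[0,0,-40,0,85],[0,0,-40,0,85],[0,0,-30,0,85]]'&& python3 -m jog '[[47,0,0,0,85],[47,0,0,0,85],[47,0,0,0,85],[47,0,0,0,85],[47,0,0,0,85]]'  && python3 -m jog '[[47,0,0,0,85],[47,0,0,0,85],[47,0,0,0,85],[47,0,0,0,85],[47,0,0,0,85]]' && python3 -m jog '[[45,0,0,0,85],[0,0,0,0,85],[0,0,0,0,85]]'
python3 - <<'E'
from h import *
im,C=shot('wrist','w6'); t,T=shot('top','t2'); o=robot.get_obs()
s=brass(t,near=proj(T,(.546,-.0964,.017))); print('collar',s,plane(T,s[0],.017))
# pan: bright blob in top
m=cv2.inRange(cv2.cvtColor(t,40),(15,0,170),(70,60,255)); cs,_=cv2.findContours(m,0,2)
for c in sorted(cs,key=cv2.contourArea)[-3:]:
    if len(c)>5: e=cv2.fitEllipse(cv2.convexHull(c)); print(e,plane(T,e[0],.01),plane(T,e[0],.016))
p=cv2.inRange(cv2.cvtColor(im,40),(15,0,150),(70,70,255))
print(o['position'],o['ee_rot'])
cv2.imwrite('pics/m3.png',np.hstack([cv2.resize(im[100:300,160:360],(400,400)),cv2.resize(t[100:240,280:420],(400,400))]))
E
```

```text
clock: 15.95
position: [0.5457, -0.0963, 0.0063]
ee_rot: [3.142, -0.0, 1.668]
ft_force: [0.1, 0.1, -0.2]
finger_gap: 0.817
finger_force: 0.0
clock: 16.45
position: [0.5463, -0.0964, 0.1992]
ee_rot: [3.139, 0.001, 1.668]
ft_force: [0.2, -0.3, -0.1]
finger_gap: 0.998
finger_force: 0.0
clock: 16.95
position: [0.5223, 0.1393, 0.1965]
ee_rot: [3.141, -0.0, 1.668]
ft_force: [0.4, 0.1, 0.2]
finger_gap: 0.994
finger_force: 0.0
clock: 17.45
position: [0.4994, 0.3733, 0.1963]
ee_rot: [3.141, 0.0, 1.669]
ft_force: [0.9, -0.9, -0.0]
finger_gap: 0.996
finger_force: 0.0
clock: 17.75
position: [0.495, 0.4169, 0.1957]
ee_rot: [-3.141, 0.001, 1.671]
ft_force: [0.2, -0.1, -0.3]
finger_gap: 0.993
finger_force: 0.0
collar ((367.1813659667969, 177.52597045898438), (19.240602493286133, 19.8953914642334), 74.5897216796875) [ 0.54527554 -0.09612264  0.017     ]
((16.874876022338867, 78.6006851196289), (58.97314453125, 204.64212036132812), 155.7053985595703) [0.77441702 0.71635057 0.01      ] [0.7724365  0.71315284 0.016     ]
((131.33279418945312, 314.6185302734375), (63.178009033203125, 211.2611083984375), 56.449134826660156) [0.23451533 0.44120058 0.01      ] [0.23577625 0.43965479 0.016     ]
((316.72747802734375, 210.6758575439453), (140.64625549316406, 227.31900024414062), 94.8355941772461) [0.46874265 0.02044573 0.01      ] [0.46859733 0.02142605 0.016     ]
[0.49551407 0.41515172 0.19610457] [-3.14102757e+00  1.11064775e-03  1.66785217e+00]
```

View pics/m3.png

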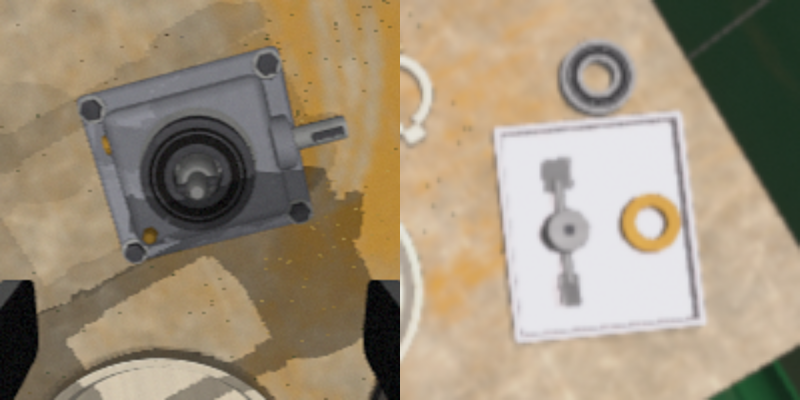

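Crops: agitator and collar both lie flat in the tray, new bearing still beside it, and the old dark bearing is exposed on the head at crop (198,178). Grasping the old bearing.

```bash
python3 -m jog '[[1,0,40,0,85],[0,0,40,0,85],[0,0,40,0,85],[0,0,25,0,85],[0,0,11,0,85]]' && python3 -m jog '[[0,0,0,0,85],[0,0,0,0,70],[0,0,0,0,0],[0,0,0,0,0],[0,0,0,0,0]]' 50  && python3 -m jog '[[0,0,0,0,0],[0,0,0,0,0],[0,0,0,0,0]]'
```

```text
clock: 18.35
position: [0.4944, 0.4143, 0.0377]
ee_rot: [-3.137, 0.003, 1.666]
ft_force: [-0.3, -0.2, -0.2]
finger_gap: 0.992
finger_force: 0.0
clock: 18.85
position: [0.4953, 0.4174, 0.0428]
ee_rot: [3.141, -0.001, 1.668]
ft_force: [-3.1, -1.6, 6.4]
finger_gap: 0.682
finger_force: 53.1
clock: 19.15
position: [0.4953, 0.4174, 0.0428]
ee_rot: [3.141, -0.001, 1.668]
ft_force: [-2.8, -1.9, 5.4]
finger_gap: 0.681
finger_force: 53.1
```

```bash
python3 -m jog '[[0,0,-15,0,0],[0,0,-30,0,0],[0,0,-40,0,0],[0,0,-40,0,0],[0,0,-20,0,0]]'  && python3 -m jog '[[0,0,0,0,0],[0,0,0,0,0]]'
python3 - <<'E'
from h import *
t,T=shot('top','t3'); g=cv2.resize(t[140:260,185:305],None,fx=4,fy=4,interpolation=2)
c=cv2.HoughCircles(cv2.GaussianBlur(cv2.cvtColor(g,6),(0,0),2),3,1,10,param1=80,param2=20,minRadius=150,maxRadius=190)
print(c[0][:3]); p=None
for b in c[0][:3]: p=plane(T,(b[0]/4+185,b[1]/4+140),.016); print(p.round(4))
o=robot.get_obs(); print(tool((.491,.186,.19)),o['q'].round(2))
E
```

```text
clock: 19.65
position: [0.4973, 0.4185, 0.1909]
ee_rot: [3.134, -0.004, 1.669]
ft_force: [1.0, 1.2, -1.9]
finger_gap: 0.683
finger_force: 54.6
clock: 19.85
position: [0.4953, 0.4171, 0.1856]
ee_rot: [3.141, -0.0, 1.668]
ft_force: [-0.8, -0.8, -1.8]
finger_gap: 0.681
finger_force: 54.6
[[241.5 247.5 158.1]
 [255.5 247.5 156.8]
 [231.5 243.5 153.7]]
[0.4885 0.1852 0.016 ]
[0.4886 0.1772 0.016 ]
[0.4908 0.1909 0.016 ]
[-229.25254604  -26.21094899   -5.52600676] [ 0.59  0.41  1.42 -0.    1.32  0.49]
```

```bash
python3 -m jog '[[-46,-5.5,0,0,0],[-46,-5.5,0,0,0],[-46,-5.5,0,0,0],[-46,-5.5,0,0,0],[-46,-5.5,0,0,0]]'  && python3 -m jog '[[0,0,0,0,0],[0,0,40,0,0],[0,0,40,0,0],[0,0,40,0,0],[0,0,30,0,0]]' && python3 -m jog '[[0,0,14,0,0],[0,0,6,0,0],[0,0,2,0,0],[0,0,0,0,0],[0,0,0,0,0]]'
```

```text
clock: 20.4
position: [0.4889, 0.1837, 0.1831]
ee_rot: [-3.138, 0.001, 1.669]
ft_force: [0.5, -0.3, -1.8]
finger_gap: 0.683
finger_force: 54.6
clock: 20.9
position: [0.488, 0.1855, 0.0316]
ee_rot: [-3.136, 0.0, 1.668]
ft_force: [0.4, -0.1, -1.8]
finger_gap: 0.682
finger_force: 54.6
clock: 21.4
position: [0.4913, 0.186, 0.0141]
ee_rot: [3.14, -0.0, 1.668]
ft_force: [1.0, 0.2, -3.0]
finger_gap: 0.685
finger_force: 54.6
```

```bash
python3 -m jog '[[0,0,2,0,0],[0,0,0,0,0],[0,0,0,0,0]]'
```

```text
clock: 21.7
position: [0.4907, 0.1857, 0.0117]
ee_rot: [3.141, -0.0, 1.668]
ft_force: [-0.3, -0.1, -1.7]
finger_gap: 0.685
finger_force: 54.6
```

```bash
python3 -m jog '[[0,0,2,0,0],[0,0,0,0,0],[0,0,0,0,78],[0,0,0,0,78],[0,0,0,0,78]]' && python3 -m jog '[[0,0,0,0,78],[0,0,-40,0,85],[0,0,-45,0,85],[0,0,-45,0,85],[0,0,-45,0,85]]' && python3 -m jog '[[-43,24,0,-8.2,85],[-43,24,0,0,85],[-43,24,0,0,85],[-43,24,0,0,85],[-43,24,0,0,85]]' && python3 -m jog '[[-30,24,0,-8.2,85],[0,0,0,-8.2,85],[0,0,0,-8.2,85],[0,0,0,-8.2,85],[0,0,0,-8.2,85]]' && python3 -m jog '[[0,0,0,-8.2,85],[0,0,0,-8.2,85],[0,0,0,-8.2,85],[0,0,0,-8.2,85],[0,0,0,-8.2,85]]'
python3 - <<'E'
from h import *
o=robot.get_obs(); print(o['clock'],o['position'],o['ee_rot'],o['q'].round(2),tool((.660,-.056,.19)))
E
```

```text
clock: 22.2
position: [0.4909, 0.1858, 0.0095]
ee_rot: [3.141, -0.0, 1.668]
ft_force: [0.4, 0.2, -0.2]
finger_gap: 0.912
finger_force: 0.0
clock: 22.7
position: [0.4902, 0.1856, 0.1862]
ee_rot: [3.141, -0.0, 1.668]
ft_force: [1.2, 0.6, 0.0]
finger_gap: 0.997
finger_force: 0.0
clock: 23.2
position: [0.6521, 0.0004, 0.1844]
ee_rot: [3.141, -0.0, 1.806]
ft_force: [0.4, 0.1, 0.6]
finger_gap: 0.998
finger_force: 0.0
clock: 23.7
position: [0.6814, -0.0219, 0.184]
ee_rot: [-3.141, -0.001, 2.527]
ft_force: [-0.4, -0.2, -0.7]
finger_gap: 0.995
finger_force: 0.0
clock: 24.2
position: [0.6812, -0.0217, 0.1841]
ee_rot: [3.141, -0.0, -3.04]
ft_force: [0.3, -1.6, 0.8]
finger_gap: 0.994
finger_force: 0.0
24.2 [ 0.68124261 -0.02165226  0.18413081] [ 3.14139071e+00 -3.37888458e-04 -3.04006293e+00] [-0.13  0.46  1.33  0.    1.35 -1.81] [ 24.61652457 -32.01662665  -5.86734019]
```

```bash
cat >> h.py <<'E'
def bear(im,uv,r):
    """bench-bearing's outer edge: not bench-coloured (low saturation) blob -> enclosing circle"""
    w=int(1.5*r); x0,y0=int(uv[0])-w,int(uv[1])-w; s=cv2.cvtColor(im[y0:y0+2*w,x0:x0+2*w],40)[:,:,1]
    return x0,y0,s
E
python3 - <<'E'
from h import *
shot('wrist','w7a'); import json; o=robot.get_obs(); json.dump([list(map(float,o['position'])),list(map(float,o['ee_rot']))],open('w7a.json','w'))
E
python3 -m jog '[[25,-32,0,0,85],[0,0,0,0,85],[0,0,0,0,85]]'
python3 - <<'E'
from h import *
import json
a=json.load(open('w7a.json')); oa={'position':np.array(a[0]),'ee_rot':np.array(a[1])}
Ca=cam('wrist',oa); Ia=cv2.imread('pics/w7a.png'); Ib,Cb=shot('wrist','w7b')
t=cv2.imread('pics/t3.png'); T=cam('top')
for n,I,C in (('a',Ia,Ca),('b',Ib,Cb)):
    g=proj(C,(.662,-.055,.016)); r=np.linalg.norm(proj(C,(.662,-.024,.016))-g); print(n,g,r,circ(I,g,r,p2=10),circ(I,g,r*13/31,p2=10))
o=robot.get_obs(); print(o['position'])
g=[proj(C,(.662,-.055,.016)).astype(int) for C in (Ca,Cb,T)]
cv2.imwrite('pics/m4.png',np.hstack([cv2.resize(I[p[1]-w:p[1]+w,p[0]-w:p[0]+w],(400,400),interpolation=2) for I,p,w in ((Ia,g[0],40),(Ib,g[1],40))])); print(g)
E
```

```text
clock: 24.55
position: [0.6593, -0.0564, 0.1844]
ee_rot: [3.141, 0.0, -3.049]
ft_force: [0.2, -0.4, 0.1]
finger_gap: 0.997
finger_force: 0.0
a [232.34997421 163.94275673] 27.36963845998965 (np.float32(231.66667), np.float32(165.83333), np.float32(24.6)) (np.float32(230.83333), np.float32(164.16667), np.float32(11.783333))
b [260.77975313 185.7393444 ] 26.701224848422957 (np.float32(260.83334), np.float32(185.66667), np.float32(23.983332)) (np.float32(255.83333), np.float32(188.66667), np.float32(12.183333))
[ 0.65971877 -0.05585346  0.18440709]
[array([232, 163]), array([260, 185]), array([348, 127])]
```

View pics/m4.png

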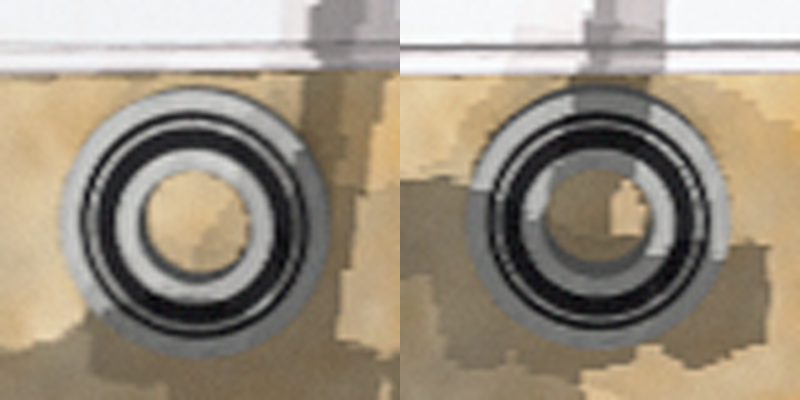

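Both crops show the new bearing with its ring at (193,223) and (199,222) of the crops, i.e. wrist pixels (230.5,167.3) and (259.5,189.1).

```bash
python3 - <<'E'
from h import *
import json
a=json.load(open('w7a.json')); Ca=cam('wrist',{'position':np.array(a[0]),'ee_rot':np.array(a[1])}); Cb=cam('wrist',robot.get_obs())
A,B=(230.5,167.3),(259.5,189.1); print(tri((Ca,A),(Cb,B)),plane(Ca,A,.016),plane(Cb,B,.016))
print(tool(plane(Cb,B,.016)),robot.get_obs()['position'])
E
```

```text
(array([ 0.66428508, -0.05580384,  0.02615124]), np.float64(0.00021939722666114995)) [ 0.66603176 -0.05678916  0.016     ] [ 0.66656892 -0.05553377  0.016     ]
[ -6.75411079  -0.41992392 168.41074893] [ 0.65971877 -0.05585346  0.18440709]
```

```bash
python3 -m jog '[[-6.5,0,40,0,85],[0,0,45,0,85],[0,0,45,0,85],[0,0,30,0,85],[0,0,12,0,85]]' && python3 -m jog '[[0,0,5,0,85],[0,0,1,0,85],[0,0,0,0,70],[0,0,0,0,0],[0,0,0,0,0]]' 50  && python3 -m jog '[[0,0,0,0,0],[0,0,0,0,0],[0,0,0,0,0],[0,0,0,0,0],[0,0,0,0,0]]'
```

```text
clock: 25.1
position: [0.664, -0.0539, 0.0085]
ee_rot: [3.139, -0.006, -3.046]
ft_force: [-1.2, -0.4, -0.4]
finger_gap: 0.997
finger_force: 0.0
clock: 25.6
position: [0.6677, -0.0556, 0.0095]
ee_rot: [-3.14, 0.004, -3.046]
ft_force: [-0.5, 0.8, 7.7]
finger_gap: 0.677
finger_force: 51.7
clock: 26.1
position: [0.6677, -0.0556, 0.0095]
ee_rot: [-3.14, 0.005, -3.046]
ft_force: [-0.9, 1.7, 7.0]
finger_gap: 0.668
finger_force: 51.8
```

```bash
python3 -m jog '[[0,0,-20,0,0],[0,0,-40,0,0],[0,0,-45,0,0],[0,0,-45,0,0],[0,0,-40,0,0]]'  && python3 -m jog '[[0,0,0,0,0],[0,0,0,0,0]]'
python3 - <<'E'
from h import *
print(tool((.4952,.4183,.2)))
E
```

```text
clock: 26.6
position: [0.6662, -0.0553, 0.1998]
ee_rot: [-3.141, 0.003, -3.046]
ft_force: [1.4, -1.2, -2.2]
finger_gap: 0.669
finger_force: 54.0
clock: 26.8
position: [0.6663, -0.0553, 0.1981]
ee_rot: [-3.141, 0.003, -3.046]
ft_force: [-0.3, -0.2, -2.1]
finger_gap: 0.674
finger_force: 54.0
[125.09977906 487.75496605  -2.64767654]
```

```bash
python3 -m jog '[[30,40,0,0,0],[30,44,0,0,0],[30,44,0,0,0],[20,45,0,0,0],[15,45,0,0,0]]' && python3 -m jog '[[0,45,0,0,0],[0,45,0,0,0],[0,45,0,0,0],[0,45,0,0,0],[0,45,0,0,0]]' && python3 -m jog '[[0,45,0,0,0],[0,0,0,0,0],[0,0,0,0,0],[0,0,0,0,0]]'
python3 - <<'E'
from h import *
im,C=shot('wrist','w8'); print(tool((.4952,.4183,.15)),robot.get_obs()['position'],proj(C,(.4952,.4183,.086)),proj(C,(.4952,.4183,.036)))
cv2.imwrite('pics/w8c.png',cv2.resize(im[120:340,150:370],(600,600),interpolation=2))
E
```

```text
clock: 27.3
position: [0.5213, 0.1457, 0.1941]
ee_rot: [3.142, -0.005, -3.047]
ft_force: [0.5, 0.7, -1.8]
finger_gap: 0.671
finger_force: 54.1
clock: 27.8
position: [0.5016, 0.3697, 0.1938]
ee_rot: [-3.14, -0.004, -3.046]
ft_force: [0.3, 0.1, -2.5]
finger_gap: 0.67
finger_force: 54.1
clock: 28.2
position: [0.4984, 0.4121, 0.1946]
ee_rot: [-3.139, -0.003, -3.046]
ft_force: [0.3, -1.5, -2.1]
finger_gap: 0.668
finger_force: 54.2
[ 2.89630609  6.78120081 45.1727111 ] [0.49881241 0.41191127 0.19517833] [267.03790031 194.23380705] [266.02942808 183.33651344]
```

View pics/w8c.png

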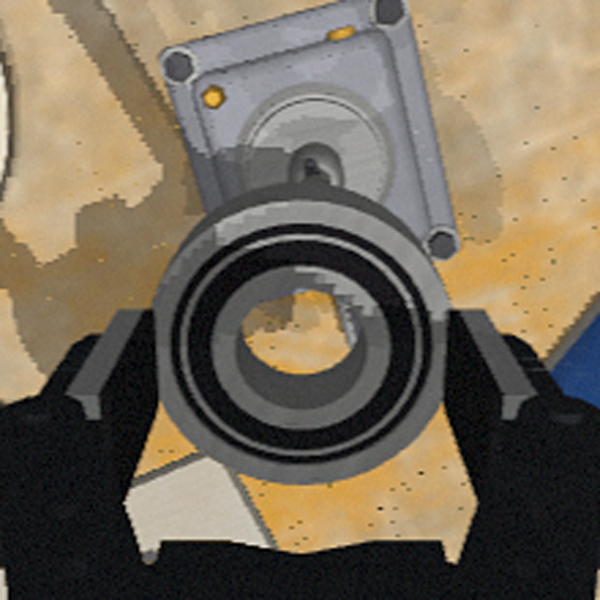

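The crop shows the new bearing held level, its ring centre at crop (302,342), i.e. wrist pixel (260.5,245.2), with the shaft tip visible beyond at (315,165).

```bash
python3 - <<'E'
from h import *
o=robot.get_obs(); C=cam('wrist',o); z=o['position'][2]
p=plane(C,(260.5,245.2),z+.0065); print(tool(p)); 
q=plane(C,(150+315*.3667,120+165*.3667),.086); print('tip',q,tool(q), 'axis',tool((.4952,.4183,.086)))
# seat ring in crop: centre (318,157) at z .036
print('seat',plane(C,(150+317*.3667,120+157*.3667),.036))
E
```

```text
[ 3.40277209  0.39829958 -6.49343829]
tip [0.48280034 0.41550741 0.086     ] [ 15.36705479   5.28503909 109.20232969] axis [  2.75916193   6.8944723  109.17246392]
seat [0.48926568 0.41787185 0.036     ]
```

```bash
python3 -m jog '[[45,7,0,0,0],[0,0,0,0,0],[0,0,0,0,0],[0,0,0,0,0]]'
python3 - <<'E'
from h import *
im,C=shot('wrist','w9'); o=robot.get_obs(); print(o['position'],o['ee_rot'])
for z in (.086,.066,.036): print(z,proj(C,(.4952,.4183,z)))
print(tool((.4952,.4183,.086)))
I=im[70:230,180:340].copy(); cv2.imwrite('pics/w9c.png',cv2.resize(I,(640,640),interpolation=2)[:600])
E
```

```text
clock: 28.65
position: [0.4547, 0.4154, 0.1967]
ee_rot: [3.141, 0.001, -3.047]
ft_force: [-0.1, 0.3, -2.5]
finger_gap: 0.671
finger_force: 54.2
[0.45486061 0.41559469 0.19667467] [ 3.14126955e+00  1.26133650e-03 -3.04731652e+00]
0.086 [258.84247432 235.53419015]
0.066 [258.91116636 228.12254564]
0.036 [258.99867384 218.68077791]
[-40.27529381  -1.13988876 110.72519971]
```

View pics/w9c.png

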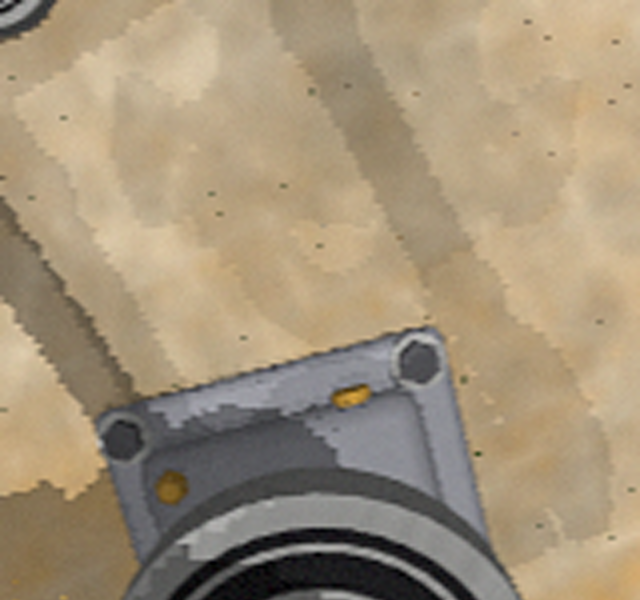

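The crop shows the head now hidden behind the held bearing (wrong direction). Shifting the other way.

```bash
python3 -m jog '[[-45,0,0,0,0],[-45,0,0,0,0],[0,0,0,0,0],[0,0,0,0,0],[0,0,0,0,0]]'
python3 - <<'E'
from h import *
im,C=shot('wrist','w10'); o=robot.get_obs(); print(o['position'],o['ee_rot'])
for z,rad in ((.036,28),(.036,31),(.086,5.5),(.061,11)):
    g=proj(C,(.4952,.4183,z)); r=np.linalg.norm(proj(C,(.4952,.4183+rad/1000,z))-g)
    for p in (14,9):
        c=circ(im,g,r,w=int(r+14),p2=p); 
        if c: print(z,rad,p,'pred',g.round(1),r.round(1),np.round(c,1),plane(C,c[:2],z).round(4))
c=circ(im,(260.5,245.2),40,p2=12); print('held',c)
E
```

```text
clock: 29.2
position: [0.543, 0.4243, 0.1959]
ee_rot: [-3.141, -0.001, -3.047]
ft_force: [0.4, 0.0, -2.3]
finger_gap: 0.671
finger_force: 54.2
[0.54263858 0.42447648 0.19621455] [-3.14145832e+00 -9.98673030e-04 -3.04608126e+00]
0.036 28 9 pred [258.6 141.5] 25.9 [263.8 150.   22.5] [0.5036 0.4249 0.036 ]
0.036 31 9 pred [258.6 141.5] 28.6 [265.3 152.7  25.6] [0.5063 0.4268 0.036 ]
0.086 5.5 14 pred [258.3 144.9] 6.1 [257.5 142.    5.7] [0.4927 0.4174 0.086 ]
0.086 5.5 9 pred [258.3 144.9] 6.1 [256.8 141.3   6.5] [0.4922 0.4167 0.086 ]
0.061 11 14 pred [258.4 143.1] 11.1 [256.8 140.5  11.8] [0.4929 0.4165 0.061 ]
0.061 11 9 pred [258.4 143.1] 11.1 [256.8 140.5  11.8] [0.4929 0.4165 0.061 ]
held (np.float32(259.83334), np.float32(240.66666), np.float32(44.033337))
```

```bash
python3 - <<'E'
from h import *
print(tool((.4952,.4183,.115)))
E
```

```text
[47.73026101 -1.61337511 81.26247904]
```

```bash
python3 -m jog '[[47.7,-1.6,0,0,0],[0,0,0,0,0],[0,0,40,0,0],[0,0,41,0,0],[0,0,0,0,0]]' && python3 -m jog '[[0,0,0,0,0],[0,0,0,0,0],[0,0,0,0,0]]'
```

```text
clock: 29.75
position: [0.4908, 0.416, 0.1104]
ee_rot: [-3.136, -0.011, -3.045]
ft_force: [-0.8, -0.2, -2.2]
finger_gap: 0.669
finger_force: 54.8
clock: 30.05
position: [0.4974, 0.4197, 0.1181]
ee_rot: [3.139, 0.004, -3.046]
ft_force: [-0.8, 0.2, -1.3]
finger_gap: 0.667
finger_force: 54.9
```

```bash
python3 -m jog '[[0,0,0,0,0],[0,0,0,0,0],[0,0,0,0,0],[0,0,0,0,0],[0,0,0,0,0]]'
```

```text
clock: 30.55
position: [0.496, 0.4186, 0.1153]
ee_rot: [3.142, -0.0, -3.046]
ft_force: [-0.0, 0.4, -2.2]
finger_gap: 0.672
finger_force: 54.9
```

```bash
python3 -m jog '[[0.8,0,8,0,0],[0,0,8,0,0],[0,0,4,0,0],[0,0,2,0,0],[0,0,0,0,0]]' && python3 -m jog '[[0,0,0,0,0],[0,0,0,0,0],[0,0,0,0,0]]' && python3 -m jog '[[0,0,3,0,0],[0,0,3,0,0],[0,0,0,0,0],[0,0,0,0,0],[0,0,0,0,0]]' && python3 -m jog '[[0,0,3,0,0],[0,0,0,0,0],[0,0,0,0,0],[0,0,0,0,0]]' 
```

```text
clock: 31.05
position: [0.4949, 0.4184, 0.0927]
ee_rot: [-3.141, -0.001, -3.046]
ft_force: [1.1, -0.4, -2.3]
finger_gap: 0.669
finger_force: 54.9
clock: 31.35
position: [0.4954, 0.4187, 0.0937]
ee_rot: [3.141, 0.001, -3.046]
ft_force: [0.3, 1.4, -2.5]
finger_gap: 0.67
finger_force: 54.9
clock: 31.85
position: [0.4952, 0.4186, 0.0873]
ee_rot: [3.142, 0.0, -3.046]
ft_force: [0.2, 0.4, -1.4]
finger_gap: 0.676
finger_force: 54.9
clock: 32.25
position: [0.4952, 0.4186, 0.0843]
ee_rot: [3.141, 0.0, -3.046]
ft_force: [0.3, -0.2, -1.7]
finger_gap: 0.667
finger_force: 54.9
```

Free so far; continue in small steps past the pin and the taper.

```bash
for i in 1; do python3 -m jog '[[0,0,3,0,0],[0,0,0,0,0],[0,0,0,0,0]]' && python3 -m jog '[[0,0,3,0,0],[0,0,0,0,0],[0,0,0,0,0]]' && python3 -m jog '[[0,0,3,0,0],[0,0,0,0,0],[0,0,0,0,0]]'; done
```

```text
clock: 32.55
position: [0.4951, 0.4185, 0.0811]
ee_rot: [-3.141, -0.0, -3.046]
ft_force: [-1.6, 0.1, -1.3]
finger_gap: 0.67
finger_force: 54.9
clock: 32.85
position: [0.4951, 0.4185, 0.0782]
ee_rot: [-3.141, -0.0, -3.046]
ft_force: [-0.8, -0.1, -3.9]
finger_gap: 0.667
finger_force: 54.9
clock: 33.15
position: [0.4951, 0.4185, 0.0752]
ee_rot: [-3.142, -0.0, -3.046]
ft_force: [0.0, -0.3, -2.4]
finger_gap: 0.674
finger_force: 54.9
```

```bash
python3 -m jog '[[0,0,3,0,0],[0,0,0,0,0],[0,0,0,0,0]]' && python3 -m jog '[[0,0,3,0,0],[0,0,0,0,0],[0,0,0,0,0]]' && python3 -m jog '[[0,0,3,0,0],[0,0,0,0,0],[0,0,0,0,0]]' && python3 -m jog '[[0,0,3,0,0],[0,0,0,0,0],[0,0,0,0,0]]'
```

```text
clock: 33.45
position: [0.4951, 0.4185, 0.0722]
ee_rot: [-3.141, -0.0, -3.046]
ft_force: [-0.2, -1.2, -2.8]
finger_gap: 0.67
finger_force: 54.9
clock: 33.75
position: [0.4951, 0.4185, 0.0692]
ee_rot: [-3.141, -0.0, -3.046]
ft_force: [0.0, -0.2, -2.2]
finger_gap: 0.675
finger_force: 54.9
clock: 34.05
position: [0.4951, 0.4185, 0.0662]
ee_rot: [-3.141, -0.0, -3.046]
ft_force: [-0.8, -0.4, -2.5]
finger_gap: 0.67
finger_force: 54.9
clock: 34.35
position: [0.4951, 0.4185, 0.0631]
ee_rot: [-3.142, -0.0, -3.046]
ft_force: [-0.4, 1.1, -1.3]
finger_gap: 0.671
finger_force: 54.9
```

Past the taper with no load. Lower to the seat (TCP ≈ 0.0455).

```bash
python3 -m jog '[[0,0,4,0,0],[0,0,4,0,0],[0,0,3,0,0],[0,0,0,0,0],[0,0,0,0,0]]' && python3 -m jog '[[0,0,3,0,0],[0,0,0,0,0],[0,0,0,0,0]]' && python3 -m jog '[[0,0,2,0,0],[0,0,0,0,0],[0,0,0,0,0]]'
```

```text
clock: 34.85
position: [0.4951, 0.4185, 0.0521]
ee_rot: [-3.141, -0.0, -3.046]
ft_force: [-0.1, 0.4, -2.4]
finger_gap: 0.664
finger_force: 54.9
clock: 35.15
position: [0.4951, 0.4186, 0.0493]
ee_rot: [3.142, -0.0, -3.046]
ft_force: [0.5, -1.1, -2.3]
finger_gap: 0.671
finger_force: 54.9
clock: 35.45
position: [0.4951, 0.4186, 0.0473]
ee_rot: [-3.142, -0.0, -3.046]
ft_force: [0.0, 0.9, -2.4]
finger_gap: 0.672
finger_force: 54.9
```

```bash
python3 -m jog '[[0,0,1.5,0,0],[0,0,0,0,0],[0,0,0,0,0],[0,0,0,0,78],[0,0,0,0,78]]' && python3 -m jog '[[0,0,0,0,78],[0,0,0,0,78]]' && python3 -m jog '[[0,0,-10,0,85],[0,0,-40,0,85],[0,0,-45,0,85],[0,0,-45,0,85],[0,0,-10,0,85]]' && python3 -m jog '[[0,0,0,0,85],[0,0,0,0,85],[0,0,0,0,85]]'
python3 - <<'E'
from h import *
im,C=shot('wrist','w11'); t,T=shot('top','t4'); print(tool((.546,-.0964,.19)))
for z,rad in ((.052,31),(.052,13)):
    for n,I,Cc in (('w',im,C),('t',t,T)):
        g=proj(Cc,(.4952,.4183,z)); r=np.linalg.norm(proj(Cc,(.4952,.4183+rad/1000,z))-g); c=circ(I,g,r,w=int(r+12),p2=9); print(n,z,rad,g.round(1),r.round(1),c and np.round(c,1),c and plane(Cc,c[:2],z).round(4))
E
```

```text
clock: 35.95
position: [0.4955, 0.4188, 0.0463]
ee_rot: [3.141, 0.001, -3.046]
ft_force: [-0.6, 0.5, -0.8]
finger_gap: 0.911
finger_force: 0.0
clock: 36.15
position: [0.4954, 0.4187, 0.0461]
ee_rot: [3.141, 0.001, -3.046]
ft_force: [-0.1, -0.6, 0.3]
finger_gap: 0.917
finger_force: 0.0
clock: 36.65
position: [0.4979, 0.4205, 0.2033]
ee_rot: [3.136, 0.011, -3.046]
ft_force: [0.8, -0.3, 0.9]
finger_gap: 0.995
finger_force: 0.0
clock: 36.95
position: [0.4941, 0.4178, 0.1936]
ee_rot: [-3.14, -0.004, -3.046]
ft_force: [-0.6, 1.1, -1.0]
finger_gap: 0.995
finger_force: 0.0
[  -2.33090894 -516.94070074    4.65661234]
w 0.052 31 [260.5 190.2] 29.1 [260.7 189.3  25. ] [0.4942 0.4184 0.052 ]
t 0.052 31 [139.2 198. ] 14.2 None None
w 0.052 13 [260.5 190.2] 12.2 [260.7 189.5  12.8] [0.4944 0.4184 0.052 ]
t 0.052 13 [139.2 198. ] 6.0 [139.  201.2   5.8] [0.4881 0.4186 0.052 ]
```

```bash
python3 -m jog '[[0,-47,0,0,85],[0,-47,0,0,85],[0,-47,0,0,85],[0,-47,0,0,85],[0,-47,0,0,85]]' && python3 -m jog '[[0,-47,0,0,85],[0,-47,0,0,85],[0,-47,0,0,85],[0,-47,0,0,85],[0,-47,0,0,85]]' && python3 -m jog '[[-2,-47,0,8.2,85],[0,0,0,8.2,85],[0,0,0,8.2,85],[0,0,0,8.2,85],[0,0,0,8.2,85]]' && python3 -m jog '[[0,0,0,8.2,85],[0,0,0,8.2,85],[0,0,0,8.2,85],[0,0,0,8.2,85],[0,0,0,8.2,85]]' && python3 -m jog '[[0,0,0,8.2,85],[0,0,0,0,85],[0,0,0,0,85],[0,0,0,0,85],[0,0,0,0,85]]'
python3 - <<'E'
from h import *
im,C=shot('wrist','w12'); s=brass(im,near=proj(C,(.546,-.0964,.017))); print(s,proj(C,(.546,-.0964,.017)),plane(C,s[0],.017)); print(tool((.546,-.0964,.0075)))
E
```

```text
clock: 37.55
position: [0.517, 0.1829, 0.1947]
ee_rot: [-3.141, -0.002, -3.045]
ft_force: [0.5, -0.4, -0.7]
finger_gap: 0.994
finger_force: 0.0
clock: 38.05
position: [0.5395, -0.051, 0.1948]
ee_rot: [3.141, -0.002, -3.046]
ft_force: [1.5, -0.5, 0.2]
finger_gap: 0.995
finger_force: 0.0
clock: 38.55
position: [0.546, -0.0961, 0.1945]
ee_rot: [-3.141, -0.002, 2.515]
ft_force: [0.0, 0.0, 0.7]
finger_gap: 1.0
finger_force: 0.0
clock: 39.05
position: [0.546, -0.0957, 0.1945]
ee_rot: [-3.14, -0.001, 1.8]
ft_force: [-0.4, -0.4, 0.7]
finger_gap: 0.993
finger_force: 0.0
clock: 39.55
position: [0.5465, -0.0959, 0.1956]
ee_rot: [-3.141, -0.0, 1.664]
ft_force: [-0.0, 0.3, -0.3]
finger_gap: 0.995
finger_force: 0.0
((259.4573974609375, 182.2620391845703), (38.91614532470703, 39.59830093383789), 12.58991813659668) [259.52337235 182.17968886] [ 0.54593102 -0.09650695  0.017     ]
[ -0.56927147  -0.53307323 188.18512817]
```

```bash
python3 -m jog '[[-0.5,-0.5,45,0,85],[0,0,45,0,85],[0,0,45,0,85],[0,0,35,0,85],[0,0,14,0,85]]' && python3 -m jog '[[0,0,4,0,85],[0,0,0,0,85],[0,0,0,0,60],[0,0,0,0,0],[0,0,0,0,0]]' 40 && python3 -m jog '[[0,0,0,0,0],[0,0,0,0,0],[0,0,0,0,0],[0,0,0,0,0],[0,0,0,0,0]]' && python3 -m jog '[[0,0,-10,0,0],[0,0,-40,0,0],[0,0,-45,0,0],[0,0,-45,0,0],[0,0,-40,0,0]]' && python3 -m jog '[[0,0,0,0,0],[0,0,0,0,0],[0,0,0,0,0]]'
python3 - <<'E'
from h import *
print(tool((.4952,.4185,.19)))
E
```

```text
clock: 40.1
position: [0.5435, -0.0956, 0.0083]
ee_rot: [-3.136, -0.003, 1.664]
ft_force: [-0.6, 0.1, 0.3]
finger_gap: 0.993
finger_force: 0.0
clock: 40.6
position: [0.547, -0.0966, 0.0093]
ee_rot: [3.139, 0.001, 1.663]
ft_force: [-0.8, -0.1, 5.8]
finger_gap: 0.53
finger_force: 40.4
clock: 41.1
position: [0.547, -0.0967, 0.0093]
ee_rot: [3.139, 0.001, 1.663]
ft_force: [-0.5, 0.5, 5.8]
finger_gap: 0.528
finger_force: 40.6
clock: 41.6
position: [0.546, -0.0963, 0.1908]
ee_rot: [3.14, 0.001, 1.663]
ft_force: [1.3, -0.0, -1.3]
finger_gap: 0.527
finger_force: 41.6
clock: 41.9
position: [0.5448, -0.096, 0.1867]
ee_rot: [-3.139, -0.001, 1.663]
ft_force: [-0.5, -0.4, -1.5]
finger_gap: 0.527
finger_force: 41.6
[516.91010193  -2.07338597  -2.71818464]
```

```bash
python3 -m jog '[[47,0,0,0,0],[47,0,0,0,0],[47,0,0,0,0],[47,0,0,0,0],[47,0,0,0,0]]' && python3 -m jog '[[47,0,0,0,0],[47,0,0,0,0],[47,0,0,0,0],[47,0,0,0,0],[47,0,0,0,0]]' && python3 -m jog '[[47,-1,0,0,0],[0,0,0,0,0],[0,0,40,0,0],[0,0,30,0,0],[0,0,10,0,0]]' && python3 -m jog '[[0,0,0,0,0],[0,0,0,0,0],[0,0,0,0,0],[0,0,0,0,0],[0,0,0,0,0]]' && python3 -m jog '[[0,0,0,0,0],[0,0,0,0,0]]'
python3 - <<'E'
from h import *
print(tool((.4952,.4185,.09)))
E
```

```text
clock: 42.4
position: [0.5228, 0.1391, 0.1857]
ee_rot: [-3.137, 0.0, 1.663]
ft_force: [0.5, 0.1, -1.0]
finger_gap: 0.525
finger_force: 41.6
clock: 42.9
position: [0.5013, 0.3729, 0.1854]
ee_rot: [-3.138, 0.002, 1.663]
ft_force: [0.9, -0.4, -1.1]
finger_gap: 0.528
finger_force: 41.6
clock: 43.4
position: [0.4943, 0.4157, 0.1023]
ee_rot: [-3.132, 0.005, 1.663]
ft_force: [-0.5, -0.3, -1.3]
finger_gap: 0.529
finger_force: 41.6
clock: 43.9
position: [0.4981, 0.4186, 0.1091]
ee_rot: [3.14, -0.001, 1.663]
ft_force: [-0.4, 0.2, -0.9]
finger_gap: 0.529
finger_force: 41.6
clock: 44.1
position: [0.4976, 0.4183, 0.1082]
ee_rot: [3.141, -0.0, 1.663]
ft_force: [0.2, -0.5, -1.5]
finger_gap: 0.527
finger_force: 41.6
[ 0.37529276 -2.39236928 18.20296247]
```

```bash
python3 -m jog '[[0.3,-2.4,10,0,0],[0,0,5,0,0],[0,0,3,0,0],[0,0,0,0,0],[0,0,0,0,0]]' && python3 -m jog '[[0,0,4,0,0],[0,0,3,0,0],[0,0,0,0,0],[0,0,0,0,0],[0,0,0,0,0]]' && python3 -m jog '[[0,0,3,0,0],[0,0,0,0,0],[0,0,0,0,0]]' && python3 -m jog '[[0,0,3,0,0],[0,0,0,0,0],[0,0,0,0,0]]'
```

```text
clock: 44.6
position: [0.4952, 0.4184, 0.0896]
ee_rot: [-3.141, 0.0, 1.663]
ft_force: [-1.0, -0.1, -1.5]
finger_gap: 0.529
finger_force: 41.6
clock: 45.1
position: [0.4952, 0.4184, 0.0829]
ee_rot: [3.141, -0.0, 1.663]
ft_force: [0.8, 0.4, -0.8]
finger_gap: 0.525
finger_force: 41.6
clock: 45.4
position: [0.495, 0.4183, 0.0797]
ee_rot: [-3.141, 0.0, 1.663]
ft_force: [0.2, -0.2, -1.2]
finger_gap: 0.526
finger_force: 41.6
clock: 45.7
position: [0.495, 0.4183, 0.0767]
ee_rot: [-3.141, 0.0, 1.663]
ft_force: [0.2, -0.3, -1.2]
finger_gap: 0.532
finger_force: 41.6
```

```bash
python3 -m jog '[[0,0,3,0,0],[0,0,0,0,0],[0,0,0,0,0]]' && python3 -m jog '[[0,0,3,0,0],[0,0,0,0,0],[0,0,0,0,0]]' && python3 -m jog '[[0,0,3,0,0],[0,0,0,0,0],[0,0,0,0,0]]' && python3 -m jog '[[0,0,3,0,0],[0,0,0,0,0],[0,0,0,0,0]]'
```

```text
clock: 46.0
position: [0.4951, 0.4183, 0.0737]
ee_rot: [-3.141, 0.0, 1.663]
ft_force: [0.3, -0.2, -1.8]
finger_gap: 0.532
finger_force: 41.6
clock: 46.3
position: [0.4951, 0.4183, 0.0707]
ee_rot: [-3.141, 0.0, 1.663]
ft_force: [-0.1, 0.5, -1.1]
finger_gap: 0.53
finger_force: 41.6
clock: 46.6
position: [0.4951, 0.4183, 0.0677]
ee_rot: [-3.142, 0.0, 1.663]
ft_force: [-0.1, -0.1, -0.5]
finger_gap: 0.529
finger_force: 41.6
clock: 46.9
position: [0.4951, 0.4183, 0.0647]
ee_rot: [-3.142, 0.0, 1.663]
ft_force: [-1.1, -0.2, -1.2]
finger_gap: 0.529
finger_force: 41.6
```

```bash
python3 -m jog '[[0,0,3,0,0],[0,0,0,0,0],[0,0,2,0,0],[0,0,0,0,0],[0,0,0,0,0]]' && python3 -m jog '[[0,0,0.7,0,0],[0,0,0,0,0],[0,0,0,0,0],[0,0,0,0,68],[0,0,0,0,68]]' && python3 -m jog '[[0,0,0,0,68],[0,0,0,0,68]]' && python3 -m jog '[[0,0,-10,0,75],[0,0,-40,0,85],[0,0,-45,0,85],[0,0,-40,0,85],[0,0,0,0,85]]' && python3 -m jog '[[0,0,0,0,85],[0,0,0,0,85],[0,0,0,0,85]]'
python3 - <<'E'
from h import *
im,C=shot('wrist','w13'); t,T=shot('top','t5'); P=(.4952,.4183,.066); print(tool((.540,-.0257,.2)))
w=brass(im,near=proj(C,P)); u=brass(t,near=proj(T,P)); print(w,u,proj(C,P),plane(C,w[0],.066),tri((C,w[0]),(T,u[0])))
E
```

```text
clock: 47.4
position: [0.4951, 0.4184, 0.0597]
ee_rot: [-3.141, 0.0, 1.663]
ft_force: [-0.6, -0.3, -0.8]
finger_gap: 0.526
finger_force: 41.6
clock: 47.9
position: [0.4955, 0.4186, 0.0594]
ee_rot: [3.141, -0.0, 1.663]
ft_force: [-0.0, 0.1, 0.8]
finger_gap: 0.79
finger_force: 0.0
clock: 48.1
position: [0.4953, 0.4185, 0.0594]
ee_rot: [3.141, -0.0, 1.663]
ft_force: [-0.5, 0.1, -1.1]
finger_gap: 0.799
finger_force: 0.0
clock: 48.6
position: [0.4984, 0.4207, 0.2023]
ee_rot: [3.129, -0.007, 1.663]
ft_force: [0.9, 0.2, -0.2]
finger_gap: 0.995
finger_force: 0.0
clock: 48.9
position: [0.4943, 0.4178, 0.1925]
ee_rot: [-3.139, 0.002, 1.663]
ft_force: [0.7, 0.8, 0.1]
finger_gap: 0.998
finger_force: 0.0
[-445.98413077    4.47671607   -6.82639406]
((260.9733581542969, 191.20469665527344), (46.585628509521484, 46.90848922729492), 60.174224853515625) ((138.78932189941406, 198.2578582763672), (21.169164657592773, 22.373533248901367), 72.93999481201172) [261.2804    191.6168708] [0.49485242 0.41869653 0.066     ] (array([0.49455475, 0.41724432, 0.05989188]), np.float64(0.00088894862154829))
```

```bash
python3 -m jog '[[-44.6,0,0,0,85],[-44.6,0,0,0,85],[-44.6,0,0,0,85],[-44.6,0,0,0,85],[-44.6,0,0,0,85]]' && python3 -m jog '[[-44.6,0,0,0,85],[-44.6,0,0,0,85],[-44.6,0,0,0,85],[-44.6,0,0,0,85],[-44.6,4.5,0,0,85]]' && python3 -m jog '[[0,0,0,-8.2,85],[0,0,0,-8.2,85],[0,0,0,-8.2,85],[0,0,0,-8.2,85],[0,0,0,-8.2,85]]' && python3 -m jog '[[0,0,0,-8.2,85],[0,0,0,-8.2,85],[0,0,0,-8.2,85],[0,0,0,-8.2,85],[0,0,0,-8.2,85]]' && python3 -m jog '[[0,0,0,-8.2,52],[0,0,0,0,52],[0,0,0,0,52],[0,0,0,0,52],[0,0,0,0,52]]'
python3 - <<'E'
from h import *
im,C=shot('wrist','w14'); o=robot.get_obs(); g=proj(C,(.54,-.0257,.039)); r=np.linalg.norm(proj(C,(.54,-.0087,.039))-g); print(g,r,[circ(im,g,r,p2=p) for p in (16,9)]); print(tool((.540,-.0257,.0115)))
E
```

```text
clock: 49.5
position: [0.5152, 0.1946, 0.1934]
ee_rot: [-3.14, 0.0, 1.663]
ft_force: [0.3, 0.3, -0.9]
finger_gap: 0.995
finger_force: 0.0
clock: 50.0
position: [0.5398, -0.027, 0.1935]
ee_rot: [-3.14, -0.001, 1.663]
ft_force: [0.5, 0.3, 0.0]
finger_gap: 0.995
finger_force: 0.0
clock: 50.5
position: [0.5403, -0.0254, 0.1933]
ee_rot: [-3.141, -0.001, 2.384]
ft_force: [-0.0, -0.3, -0.2]
finger_gap: 0.995
finger_force: 0.0
clock: 51.0
position: [0.5403, -0.0253, 0.1933]
ee_rot: [3.141, -0.002, 3.1]
ft_force: [-0.7, 0.1, -0.4]
finger_gap: 0.991
finger_force: 0.0
clock: 51.5
position: [0.5406, -0.0253, 0.194]
ee_rot: [3.141, -0.0, -3.047]
ft_force: [0.1, -0.2, 0.8]
finger_gap: 0.613
finger_force: 0.0
[259.54466028 185.44071675] 15.328353435679498 [None, (np.float32(258.5), np.float32(182.0), np.float32(16.466667))]
[  0.6437209   -0.34927369 182.53907956]
```

```bash
python3 -m jog '[[0.6,-0.3,45,0,52],[0,0,45,0,52],[0,0,45,0,52],[0,0,32,0,52],[0,0,12,0,52]]' && python3 -m jog '[[0,0,3.5,0,52],[0,0,0,0,52],[0,0,0,0,0],[0,0,0,0,0],[0,0,0,0,0]]' 40 && python3 -m jog '[[0,0,0,0,0],[0,0,0,0,0],[0,0,0,0,0],[0,0,0,0,0],[0,0,0,0,0]]' && python3 -m jog '[[0,0,-10,0,0],[0,0,-40,0,0],[0,0,-45,0,0],[0,0,-45,0,0],[0,0,-45,0,0]]' && python3 -m jog '[[0,0,0,0,0],[0,0,0,0,0],[0,0,0,0,0],[0,0,0,0,0]]'
python3 - <<'E'
from h import *
print(tool((.4945,.418,.2)))
E
```

```text
clock: 52.05
position: [0.5376, -0.0252, 0.012]
ee_rot: [3.14, -0.006, -3.047]
ft_force: [-0.4, -0.1, -0.9]
finger_gap: 0.607
finger_force: 0.0
clock: 52.55
position: [0.5416, -0.0259, 0.0135]
ee_rot: [-3.141, 0.004, -3.046]
ft_force: [-0.7, 1.1, 6.6]
finger_gap: 0.383
finger_force: 39.6
clock: 53.05
position: [0.5417, -0.0258, 0.0135]
ee_rot: [-3.141, 0.004, -3.046]
ft_force: [-0.7, -0.1, 6.9]
finger_gap: 0.385
finger_force: 39.6
clock: 53.55
position: [0.5391, -0.0255, 0.1988]
ee_rot: [3.141, -0.0, -3.046]
ft_force: [0.6, -0.3, -3.6]
finger_gap: 0.38
finger_force: 40.3
clock: 53.95
position: [0.5386, -0.0254, 0.1946]
ee_rot: [3.14, -0.004, -3.046]
ft_force: [0.4, -0.6, -2.0]
finger_gap: 0.383
finger_force: 40.6
[  1.5910339  445.63253121  -4.80692644]
```

```bash
python3 -m jog '[[0,44.6,0,0,0],[0,44.6,0,0,0],[0,44.6,0,0,0],[0,44.6,0,0,0],[0,44.6,0,0,0]]' && python3 -m jog '[[0,44.6,0,0,0],[0,44.6,0,0,0],[0,44.6,0,0,0],[0,44.6,0,0,0],[1,44.6,0,0,0]]' && python3 -m jog '[[0,0,20,-7,0],[0,0,30,-7,0],[0,0,20,0,0],[0,0,0,0,0],[0,0,0,0,0]]' && python3 -m jog '[[0,0,0,0,0],[0,0,0,0,0],[0,0,0,0,0],[0,0,0,0,0],[0,0,0,0,0]]' && python3 -m jog '[[0,0,0,0,0],[0,0,0,0,0]]'
python3 - <<'E'
from h import *
print(tool((.4948,.4182,.105)))
E
```

```text
clock: 54.45
position: [0.5176, 0.1977, 0.1949]
ee_rot: [-3.141, -0.003, -3.046]
ft_force: [0.7, -0.5, -1.2]
finger_gap: 0.382
finger_force: 40.6
clock: 54.95
position: [0.4955, 0.4195, 0.1945]
ee_rot: [-3.14, -0.003, -3.046]
ft_force: [0.6, 0.2, -2.2]
finger_gap: 0.38
finger_force: 40.6
clock: 55.45
position: [0.4961, 0.4179, 0.1254]
ee_rot: [-3.141, -0.002, -2.802]
ft_force: [0.4, 0.2, -1.6]
finger_gap: 0.382
finger_force: 40.8
clock: 55.95
position: [0.4966, 0.4182, 0.1271]
ee_rot: [3.141, 0.001, -2.802]
ft_force: [0.2, -0.3, -2.8]
finger_gap: 0.381
finger_force: 40.8
clock: 56.15
position: [0.4965, 0.4182, 0.1267]
ee_rot: [3.141, 0.0, -2.802]
ft_force: [-0.4, -1.4, -2.1]
finger_gap: 0.382
finger_force: 40.8
[ 1.57589981  0.55876743 21.69706531]
```

```bash
python3 -m jog '[[1.5,0.5,10,0,0],[0,0,8,0,0],[0,0,4,0,0],[0,0,0,0,0],[0,0,0,0,0]]' && python3 -m jog '[[0,0,4,0,0],[0,0,0,0,0],[0,0,0,0,0],[0,0,0,0,0]]' && python3 -m jog '[[0,0,4,0,0],[0,0,0,0,0],[0,0,0,0,0]]' && python3 -m jog '[[0,0,4,0,0],[0,0,0,0,0],[0,0,0,0,0]]' && python3 -m jog '[[0,0,3,0,0],[0,0,0,0,0],[0,0,0,0,0]]'
```

```text
clock: 56.65
position: [0.4949, 0.4182, 0.1043]
ee_rot: [-3.142, -0.0, -2.802]
ft_force: [0.3, 0.1, -2.0]
finger_gap: 0.382
finger_force: 40.8
clock: 57.05
position: [0.495, 0.4182, 0.1008]
ee_rot: [3.141, 0.0, -2.802]
ft_force: [-0.2, -0.5, -2.5]
finger_gap: 0.377
finger_force: 40.8
clock: 57.35
position: [0.4948, 0.4181, 0.0964]
ee_rot: [-3.142, -0.0, -2.802]
ft_force: [-0.4, -0.2, -2.6]
finger_gap: 0.381
finger_force: 40.8
clock: 57.65
position: [0.4948, 0.4181, 0.0924]
ee_rot: [-3.142, -0.0, -2.802]
ft_force: [0.5, -0.2, -1.8]
finger_gap: 0.383
finger_force: 40.8
clock: 57.95
position: [0.4948, 0.4181, 0.0895]
ee_rot: [3.142, -0.0, -2.802]
ft_force: [-0.3, -0.9, -2.6]
finger_gap: 0.385
finger_force: 40.8
```

Underside ≈79 mm, over the nose without contact; continue past the pin.

```bash
python3 -m jog '[[0,0,3,0,0],[0,0,0,0,0],[0,0,0,0,0]]' && python3 -m jog '[[0,0,3,0,0],[0,0,0,0,0],[0,0,0,0,0]]' && python3 -m jog '[[0,0,3,0,0],[0,0,0,0,0],[0,0,0,0,0]]' && python3 -m jog '[[0,0,2.5,0,0],[0,0,0,0,0],[0,0,0,0,0]]' && python3 -m jog '[[0,0,1,0,0],[0,0,0,0,0],[0,0,0,0,0]]'
```

```text
clock: 58.25
position: [0.4948, 0.4182, 0.0865]
ee_rot: [-3.142, -0.0, -2.802]
ft_force: [0.6, -1.6, -2.6]
finger_gap: 0.382
finger_force: 40.8
clock: 58.55
position: [0.4948, 0.4181, 0.0835]
ee_rot: [-3.142, -0.0, -2.802]
ft_force: [-0.1, 0.0, -2.3]
finger_gap: 0.382
finger_force: 40.8
clock: 58.85
position: [0.4948, 0.4181, 0.0805]
ee_rot: [-3.142, -0.0, -2.802]
ft_force: [-0.3, 0.1, -2.7]
finger_gap: 0.38
finger_force: 40.8
clock: 59.15
position: [0.4948, 0.4181, 0.078]
ee_rot: [3.142, -0.0, -2.802]
ft_force: [-0.2, -0.3, -2.7]
finger_gap: 0.383
finger_force: 40.8
clock: 59.45
position: [0.4949, 0.4182, 0.0771]
ee_rot: [3.142, 0.0, -2.802]
ft_force: [0.2, -0.7, -3.1]
finger_gap: 0.38
finger_force: 40.8
```

```bash
python3 -m jog '[[0,0,0.7,0,0],[0,0,0,0,0],[0,0,0,0,52],[0,0,0,0,52],[0,0,0,0,52]]' && python3 -m jog '[[0,0,0,0,52],[0,0,0,0,60],[0,0,0,0,60]]' && python3 -m jog '[[0,0,-10,0,60],[0,0,-40,0,85],[0,0,-45,0,85],[0,0,-40,0,85],[0,0,0,0,85]]' && python3 -m jog '[[0,0,-20,0,85],[0,0,0,0,85],[0,0,0,0,85],[0,0,0,0,85]]'
python3 - <<'E'
from h import *
im,C=shot('wrist','w15'); t,T=shot('top','t6'); s,S=shot('scene','s6')
P=proj(C,(.4952,.4183,.102)); print(P)
x,y=P.astype(int); u,v=proj(S,(.4952,.4183,.07)).astype(int); p,q=proj(T,(.49,.19,.01)).astype(int)
f=lambda I,x,y,w:cv2.resize(I[y-w:y+w,x-w:x+w],(400,300) if 0 else (266,400),interpolation=2)
cv2.imwrite('pics/final.png',np.hstack([cv2.resize(I[max(y-w,0):y+w,x-w:x+w],(266,266),interpolation=2) for I,x,y,w in ((im,x,y,55),(s,u,v,45),(t,p,q,60))]))
E
```

```text
clock: 59.95
position: [0.4952, 0.4183, 0.0768]
ee_rot: [3.141, 0.001, -2.802]
ft_force: [0.4, -0.4, -0.4]
finger_gap: 0.609
finger_force: 0.0
clock: 60.25
position: [0.4949, 0.4182, 0.0765]
ee_rot: [3.142, 0.0, -2.802]
ft_force: [0.1, 0.0, 0.3]
finger_gap: 0.699
finger_force: 0.0
clock: 60.75
position: [0.4981, 0.4204, 0.2196]
ee_rot: [3.138, 0.014, -2.802]
ft_force: [0.2, 0.3, -0.2]
finger_gap: 1.0
finger_force: 0.0
clock: 61.15
position: [0.4944, 0.4178, 0.2302]
ee_rot: [-3.141, -0.002, -2.802]
ft_force: [0.1, 0.2, -1.1]
finger_gap: 0.995
finger_force: 0.0
[260.12925659 192.81420702]
```

View pics/final.png

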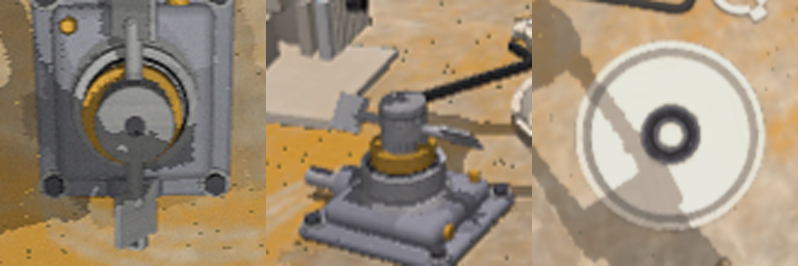

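The views show the agitator level on the collar and the bright bearing, paddles in line with the head, and the old bearing flat in the middle of the pan (crop (670,135)). I'll hand it in.

```bash
python3 -c "
from rig import robot
print(robot.finish_job())"
```

```text
the job is handed in; nothing more can be done
None
```

The bearing change is finished and was handed in at about 61 s of the 138 s: the old bearing is in the pan, and the new bearing, collar and agitator are back on the shaft. The last pictures show the stack level, with the paddles in line with the head; the hand-in returned no verdict.

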